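Lay out the cold block, stirrer and dropper stand for a staining run

TASK

Set up the bench for a staining run. Turn the small steel tab on the white cold block fully aside, lift the blue cover plate out by its handle and lay it flat inside the steel drip tray, then stand the red-capped reagent bottle in the cold block's well. Also stand the dropper bottle with the red bulb in the empty hole of the green dropper stand, and set the beaker in the middle of the ring on the magnetic stirrer's round plate; keep the bottles and the beaker upright all the while and leave everything standing free.

Things in the scene. Friction and masses are not known exactly. Their poses are not given: they have to be found in the camera images.
- cold_block: Cold block, fixed: white square housing 134 x 134 x 64 mm, blue stripe and black display on its front. Origin: underside centre; z up; tab on its -x rim. In its top a square recess 106 mm wide, 7 mm deep holds the plate (underside at z = 57 mm, 3 mm side play). Below, on the z axis, a round well, diameter 78 mm (84 at the mouth), mouth at z = 57, flat floor at z = 23 mm, for the reagent bottle
- tab (a joint): Steel swing tab (rad), vertical pivot at (-60, 0) mm in the cold block's frame. 0: points to the block's +x, over the plate's edge, 1.5 mm above it. Grows counter-clockwise from above (free end towards the block's +y) to a stop at 1.9; clear of the plate from 1.4 on. Starts at 0 to 0.25. Slight friction (about 1 N at the peg), stays where left
- tab_peg (a point): Top of the tab's red finger peg: upright, round, diameter 9 mm, standing 19 mm above the tab, 20 mm from the pivot; its top is 86.5 mm above the cold block's origin. The tab is 3 mm thick, 11 mm wide and reaches 13.5 mm past the peg. With the tab at 0 the near end of the plate's handle is 20 mm from the peg's axis
- cover_plate: Loose blue cover plate, 100 x 100 x 6 mm, about 0.16 kg, lying in the cold block's recess under the tab, its x along the block's x. Origin: centre of its underside, z up. Black bar handle on its middle, 40 mm along x, 12 mm thick along y, top 30 mm above the origin; pinch it across y
- drip_tray: Square steel drip tray, fixed: 124 x 124 mm outside, 116 x 116 mm inside, 12 mm high. Origin: centre of the underside, z up, sides along x and y. The plate lies flat on its five ribs, tops 8 mm above the origin, inside the four walls
- reagent_bottle: Loose amber reagent bottle with RED screw cap: round, diameter 62 mm, 130 mm high, about 0.33 kg, straight sides from 0 to about 80 mm. Origin: centre of its underside, z up. A like bottle with a BLACK cap stands in the same row of four, about 10 cm or more from centre to centre, and is not wanted
- dropper_bottle: Loose dropper bottle, blue stain, RED rubber bulb: round body, diameter 35 mm up to about 55 mm height, black collar of diameter 21 mm up to 72 mm, bulb of diameter 12 mm, 97 mm high in all, 0.06 kg. Origin: centre of its underside, z up
- beaker: Loose small glass beaker with pale green contents: round, outside diameter 50 mm (53 mm at the rim), 68 mm high, 0.02 kg, small spout on its rim (58 mm across the rim along y), hollow. Origin: centre of its underside, z up. Grip its wall from outside across x, above the stirrer or the counter by 10 mm or more
- dropper_stand: Green stand for two dropper bottles, fixed: 66 mm along x, 128 mm along y, 36 mm high; two round holes, diameter 50 mm (56 at the mouth), floor 6 mm above the underside. Origin: underside, on the axis of the EMPTY hole, z up. The other hole, 62 mm off towards +y, holds a fixed amber dropper bottle with black bulb, top at 103 mm
- stirrer: Magnetic stirrer, fixed: white housing 130 mm along x, 120 mm along y, black knob on its front (-x); on top a round white plate, diameter 108 mm, its flat top 62 mm above the underside, with a blue ring of diameter 70 mm round its middle. Origin: centre of the underside, under the ring's centre, z up
Things that resemble listed ones, but are neither listed nor needed, are in the scene too. What is shaped like the reagent_bottle but pink, purple or yellow is not meant.

How it is judged:
By the outcome, as a careful person would: the job done as asked, in the order asked, and still so for the second after the job is handed in, with the robot touching nothing.
It also fails if it takes over 125 s, if anything falls off the work surface, if the arm or the gripper's body presses on something with over 40 N, if the wrist force passes 120 N, or if a joint passes its speed limit or range.

ROBOT

A 6-joint arm with a two-finger parallel gripper is mounted at the origin on a cart in front of the work surface, level with it; the furniture and walls round the work are solid. World frame = base frame: x ahead of the robot, y to its left, z up, the work surface at z = 0. Lengths are in m, angles in rad, forces in N, time in s.
With the tool pointing down it reaches from about 0.35 to 0.975 m from the base axis. Payload 4.9 kg.
Tool frame: the origin (TCP) lies midway between the tips of the shut fingers; the grasp point (between the pads) lies 19 mm behind it; z points along the fingers, y is the direction in which the jaws open and shut (so a half turn about z gives the same grasp; the last joint's range is limited). The gripper opens to 85 mm and grips with 20 to 120 N. Pads are 22 mm wide; open, the fingers measure 114 mm over their backs; the gripper's body (76 mm by 85 mm) begins 54 mm behind the grasp point. The pads swing forward as they close: fully open they stand 13 mm farther back than shut.
Start: joints at [1.208, 0.053, 1.613, -0, 1.476, -0.119], TCP at [0.151, 0.607, 0.231] pointing down, gripper open.
Joint ranges: [-3.01, 3.01], [-1.01, 2.22], [0.06, 2.58], [-1.02, 4.17], [0.09, 2.62], [-3.14, 3.14]. Speed limits (rad/s): [2.57, 2.57, 3.14, 3.14, 3.14, 3.14].

INTERFACE

Orientations are given as a unit quaternion [w, x, y, z].
In Python, from station import status, cams, job gives the robot as it stands. The module is installed in compiled form; this text tells all that it offers.
- The arm moves only by the tool send_rows, never from a script. Its argument "increments" is a list of rows, each an object of numbers: "dx", "dy", "dz": the shift along the tool's x, y, z in cm; "roll": the turn about the tool's z in rad; "grip": the opening, from 0 (shut) to 1 (fully open). A call has 1 to 8 rows; each row shifts and turns the commanded pose from where the row before left it, along the tool's axes as they then stand; what a row does not reach is not made up. A row lasts 1/10 s, in which the tool goes at most 50 mm and 8.59 degrees, less where a joint would pass 70% of its speed; a pose out of reach is approached as far as the arm can. A call is refused whole if a number of a shift passes 5 or a number of a turn 0.15, either way. A call with a gripper value outside its range is refused whole. The fingers move at their own pace and stop on an object; "grip_force" is the grip in N (left out, the last holds). Time passes only in rows, so rows that do not move let the fingers close. It gives the time, the measured TCP pose, the force and the opening at its end, in the units of the state.
- status.sense(): the state, without advancing time (a new reading comes with each control period).
- cams.camera(name): name is "scene" or "top" or "wrist"; returns (picture, depth): 480x640x3 uint8, red, green, blue; 480x640 float32, m along the optical axis (not along the pixel's ray), 0 where there is no reading.
- cams.camera_model(name): a dict with "vfov" (degrees; the focal length in pixels is half the picture's height over the tangent of half this angle, whatever the lens; pixels are square), "cx", "cy" (the principal point, pixels), "rvec" (rotation vector, rad) and "tvec" (3), from world to camera coordinates, as OpenCV has them. Camera axes: x right, y down, z forward; pixel columns grow to the right and rows downward; lengths in m; the calibration is good to about 2 mm. The wrist camera is an equidistant fisheye: a pixel r from the principal point sees the ray r / f radians off the axis. A picture is of the moment at which its call begins: read the wrist's pose just before it. camera_model takes no time and is no camera call; for the wrist camera it gives the pose at the moment of the call.
- job.sign_off(): hands the job in, once; it reports no verdict.
The state is a dict: "time_s": time; "joints": joint angles; "joint_velocities": joint speeds; "joint_efforts": joint torques, N m; "position": TCP position; "eef_rot": TCP orientation; "wrist_force": force on the tool from outside, world axes, zero at the start; "torque": the same for the moment, N m; "width": opening from 0.0 (shut) to 1.0 (fully open).
Only numpy, scipy, OpenCV 4.12 (cv2) and the standard library are available. Lean on these libraries where they do the work, as an engineer would, in place of code of your own. Each camera call takes 0.05 s, during which the arm holds its last target. There are 200 camera calls.

## Working session

There is one attempt and no reset: what is moved stays moved. The work goes in short steps, Python scripts to look and compute and a tool call to move; the robot and the scene stay as the last step left them, time stands still between calls to the robot, and variables do not carry over. Pictures are saved under pics/ and viewed, about 12 in all and at most 16, crops included, and the job is handed in when it is done.

Besides the shell and the picture viewer there is one more tool, called after ">>>" as name(argument=value, ...), one argument or row to a line, values as JSON. send_rows: Moves the arm, as the interface text tells. Its arguments: {"type":"object","properties":{"increments":{"type":"array","items":{"type":"object","properties":{"dx":{"type":"number"},"dy":{"type":"number"},"dz":{"type":"number"},"roll":{"type":"number"},"grip":{"type":"number"}}}},"grip_force":{"type":"number"}},"required":["increments"]}

```bash
mkdir -p pics; cat > h.py <<'E'
import numpy as np, cv2
from station import status, cams, job
def model(n):
    m=cams.camera_model(n); R=cv2.Rodrigues(np.array(m['rvec'],float))[0]; t=np.array(m['tvec'],float).ravel()
    return 240/np.tan(np.radians(m['vfov'])/2),m['cx'],m['cy'],R,t
def ray(n,uv,M=None):
    f,cx,cy,R,t=M or model(n); d=np.array([uv[0]-cx,uv[1]-cy],float)
    if n=='wrist':
        r=np.hypot(*d); th=r/f; v=np.r_[d/max(r,1e-9)*np.sin(th),np.cos(th)]
    else: v=np.r_[d/f,1]
    return -R.T@t, R.T@v
def onplane(n,uv,z,M=None):
    o,d=ray(n,uv,M); return o+d*(z-o[2])/d[2]
def proj(n,p,M=None):
    f,cx,cy,R,t=M or model(n); c=R@np.array(p,float)+t
    if n=='wrist':
        r=np.hypot(c[0],c[1]); th=np.arctan2(r,c[2]); return np.array([cx,cy])+c[:2]/max(r,1e-9)*th*f
    return np.array([cx,cy])+c[:2]/c[2]*f
def cloud(n,depth,M=None):
    f,cx,cy,R,t=M or model(n); v,u=np.mgrid[:480,:640].astype(float)
    x,y=u-cx,v-cy
    if n=='wrist':
        r=np.hypot(x,y)+1e-9; k=np.tan(r/f)/r
    else: k=1/f
    P=np.stack([x*k*depth,y*k*depth,depth],-1); W=(P-t)@R; W[depth<=0]=np.nan; return W
def shot(n,save=None):
    M=model(n); a,d=cams.camera(n)
    if save: cv2.imwrite('pics/'+save+'.png',a[:,:,::-1]); np.savez('pics/'+save+'.npz',a=a,d=d)
    return a,d,M
E
python3 - <<'E'
from h import *
for n in('top','scene','wrist'):
    a,d,M=shot(n,n+'1'); print(n,M[0],M[1:3],-M[3].T@M[4],M[3][2])
s=status.sense();print(s)
E
```

```text
top 532.8590079934673 (330.0222361459249, 233.5700043811968) [ 0.37980442 -0.01654615  1.48562839] [ 0.05821995  0.00544387 -0.99828894]
scene 538.5290218523455 (315.51018379727583, 247.3902583679986) [-0.26853145 -0.75475994  0.70425929] [ 0.61206369  0.60341551 -0.51114359]
wrist 371.64829954431775 (321.25697811603163, 242.4749583687662) [0.0769583  0.62405225 0.37241451] [ 0.28911912 -0.07322701 -0.95448831]
{'time_s': 0.15, 'joints': array([ 1.20795280e+00,  5.32010888e-02,  1.61399887e+00,  6.83997892e-06,
        1.47600968e+00, -1.19014951e-01]), 'joint_velocities': array([-0.00167049, -0.00069386, -0.00236269,  0.00089024, -0.00014804,
        0.00197471]), 'joint_efforts': array([ 5.52117490e-04, -3.94244456e+01, -3.70719874e+01, -1.16060614e-04,
        4.67941310e-03,  6.47665388e-06]), 'position': array([0.15071638, 0.60604312, 0.23033589]), 'eef_rot': array([-1.96217209e-04,  1.21612794e-01,  9.92577289e-01, -7.84331117e-04]), 'wrist_force': array([ 0.49011285, -0.04999163,  0.05673686]), 'torque': array([ 0.00337446, -0.05734056,  0.012594  ]), 'width': 0.997460562222691}
```

View pics/top1.png

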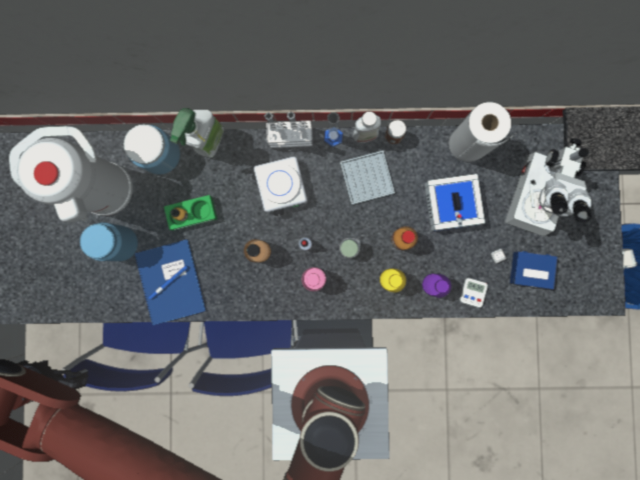

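View pics/scene1.png

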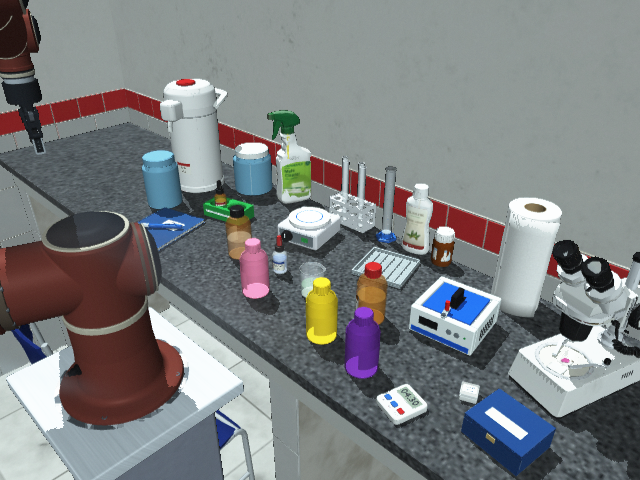

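The top view shows two candidate amber bottles: the red cap at (404,238) and the black cap at (258,251). The similar-shaped decoys are pink (314,279), yellow (392,280) and purple (436,286). The red-bulb dropper is at (305,244), with the stand's fixed black-bulb one at (180,214). The beaker is at (350,247), cold block (456,202), tray (368,178), stirrer (280,184) and stand hole (202,210). I choose the red cap at (404,238), the red bulb at (305,244) and the beaker, and will check them in one crop.

```bash
python3 - <<'E'
from h import *
z=np.load('pics/top1.npz');a,d=z['a'],z['d'];M=model('top')
c=a[140:300,150:500,::-1];cv2.imwrite('pics/crop1.png',cv2.resize(c,(798,365),interpolation=cv2.INTER_CUBIC))
W=cloud('top',d,M)
hsv=cv2.cvtColor(a,cv2.COLOR_RGB2HSV)
def comp(mask,name,box,z):
    u0,v0,u1,v1=box; m=np.zeros(mask.shape,np.uint8); m[v0:v1,u0:u1]=mask[v0:v1,u0:u1]
    n,l,s,c=cv2.connectedComponentsWithStats(m)
    if n<2: print(name,'none');return
    i=1+np.argmax(s[1:,4]); mm=(l==i)
    (cu,cv_),r=cv2.minEnclosingCircle(np.argwhere(mm)[:,::-1].astype(np.float32))
    rr=cv2.minAreaRect(np.argwhere(mm)[:,::-1].astype(np.float32))
    P=onplane('top',c[i],z,M); 
    print(name,s[i,4],c[i].round(1),'z med',np.nanmedian(W[mm][:,2]).round(4),'cent->',P.round(4),'circ->',onplane('top',(cu,cv_),z,M)[:2].round(4))
    b=cv2.boxPoints(rr); Q=np.array([onplane('top',p,z,M)[:2] for p in b]); print('   rect c',Q.mean(0).round(4),'sides',np.linalg.norm(Q[1]-Q[0]).round(4),np.linalg.norm(Q[2]-Q[1]).round(4),'ang',np.degrees(np.arctan2(*(Q[1]-Q[0])[::-1])).round(1))
H,S,V=hsv[...,0],hsv[...,1],hsv[...,2]
red=((H<8)|(H>172))&(S>150)&(V>70)
comp(red,'redcap',(385,222,425,255),.13)
comp(red,'bulb',(290,230,320,260),.095)
comp(red,'peg',(440,205,475,225),.086)
Z=W[...,2]
comp((Z>.056)&(Z<.072),'coldblock',(420,165,495,240),.064)
comp((H>100)&(H<125)&(S>150),'plate',(420,165,495,240),.063)
comp((Z>.085)&(Z<.098),'handle',(440,180,475,222),.093)
comp((Z>.004)&(Z<.02),'tray',(330,140,405,212),.010)
comp((H>50)&(H<75)&(S>130),'stand',(150,185,225,240),.036)
comp((Z>.03)&(Z<.042),'standZ',(150,185,225,240),.036)
comp((Z>.05)&(Z<.07),'stirrer',(245,145,320,220),.06)
comp((H>95)&(H<130)&(S>70),'ring',(255,160,305,210),.062)
comp((Z>.03)&(Z<.09),'beaker',(330,230,370,265),.06)
for p in ((350,247),(305,244),(258,251),(404,238),(314,279),(392,280)): print(p,W[p[1],p[0]].round(4))
E
```

```text
redcap 129 [408.1 236.4] z med 0.1292 cent-> [ 0.4484 -0.2076  0.13  ] circ-> [ 0.4489 -0.2075]
   rect c [ 0.4483 -0.2075] sides 0.0305 0.028 ang -90.9
bulb 7 [304.  242.3] z med 0.0951 cent-> [0.4392 0.0594 0.095 ] circ-> [0.4393 0.0594]
   rect c [0.4399 0.0594] sides 0.0052 0.0052 ang -90.9
peg 3 [458.7 215.7] z med 0.0848 cent-> [ 0.5034 -0.3482  0.086 ] circ-> [ 0.5038 -0.3478]
   rect c [ 0.5031 -0.3484] sides 0.0038 0.0019 ang -46.1
coldblock 2322 [456.  201.3] z med 0.0632 cent-> [ 0.544  -0.3475  0.064 ] circ-> [ 0.5435 -0.3474]
   rect c [ 0.5439 -0.3474] sides 0.1364 0.1345 ang -82.7
plate 1108 [455.4 200.7] z med 0.0632 cent-> [ 0.5459 -0.3461  0.063 ] circ-> [ 0.5436 -0.3463]
   rect c [ 0.5441 -0.3465] sides 0.0969 0.0958 ang -82.7
handle 53 [458.2 200.2] z med 0.0876 cent-> [ 0.5435 -0.3466  0.093 ] circ-> [ 0.544 -0.346]
   rect c [ 0.544 -0.346] sides 0.0117 0.0379 ang -83.8
tray 1256 [367.2 177.2] z med 0.0075 cent-> [ 0.6217 -0.1146  0.01  ] circ-> [ 0.6217 -0.1142]
   rect c [ 0.6193 -0.1158] sides 0.1317 0.1327 ang -76.2
stand 903 [192.5 211.6] z med 0.0338 cent-> [0.5305 0.3666 0.036 ] circ-> [0.5269 0.3738]
   rect c [0.5298 0.3743] sides 0.1302 0.0673 ang -76.5
standZ 618 [189.2 212. ] z med 0.0355 cent-> [0.5294 0.3757 0.036 ] circ-> [0.5294 0.3749]
   rect c [0.5287 0.374 ] sides 0.13 0.0682 ang -76.8
stirrer 1748 [280.4 183.5] z med 0.0606 cent-> [0.6002 0.1231 0.06  ] circ-> [0.6017 0.1219]
   rect c [0.5995 0.1231] sides 0.1173 0.1286 ang -76.0
ring none
beaker 156 [350.7 246.1] z med 0.0536 cent-> [ 0.4285 -0.0637  0.06  ] circ-> [ 0.4266 -0.0622]
   rect c [ 0.4248 -0.0616] sides 0.0536 0.0508 ang -90.9
(350, 247) [ 0.4272 -0.0627  0.0261]
(305, 244) [0.4345 0.0567 0.0976]
(258, 251) [0.4173 0.1748 0.1307]
(404, 238) [ 0.4447 -0.1974  0.1288]
(314, 279) [0.3441 0.0332 0.1301]
(392, 280) [ 0.3386 -0.1644  0.1299]
```

View pics/crop1.png

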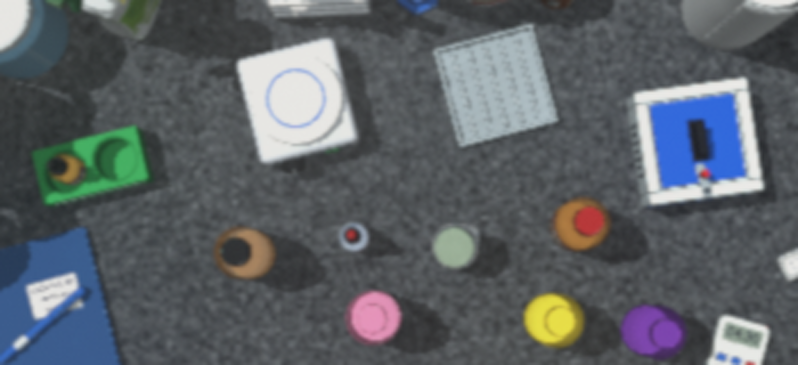

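The crop confirms the choices: red cap at crop (590,222), red bulb (352,236), beaker (455,247), tab with red peg (704,173) and the empty hole on the right of the stand (117,160). Now I'll move towards the cold block.

```bash
cat >> h.py <<'E'
def go(x,y,z,th=None):
    "print tool-frame deltas (cm) from here to x,y,z; th = jaw (tool y) angle deg, roll to it, mod 180; shift first, roll after"
    from scipy.spatial.transform import Rotation as Ro
    s=status.sense(); w,a,b,c=s['eef_rot']; R=Ro.from_quat([a,b,c,w]).as_matrix()
    p=s['position']; d=R.T@(np.array([x,y,z])-p)*100
    t0=np.degrees(np.arctan2(R[1,1],R[0,1]))
    print('t',round(s['time_s'],2),'at',p.round(4),'jaw',round(t0,1),'q6',s['joints'][5].round(2),'F',s['wrist_force'].round(1),'w',round(s['width'],3))
    o='   d '+str(d.round(2))+' len %.1f'%np.linalg.norm(d)
    if th is not None:
        r=(t0-th+90)%180-90; o+='  roll %.3f (or %.3f)'%(np.radians(r),np.radians(r-np.sign(r)*180))
        thn=np.radians(t0-r); ty=np.array([np.cos(thn),np.sin(thn)]); tx=np.array([-ty[1],ty[0]])
        # after roll the tool x axis: ty x down
        e=(np.array([x,y])-p[:2])*100; o+='  if rolled first: dx %.2f dy %.2f'%(e@tx,e@ty)
    print(o)
E
python3 - <<'E'
from h import *
go(.45,.1,.231); go(.48,-.33,.231,112)
E
```

```text
t 0.15 at [0.1507 0.606  0.2303] jaw 76.0 q6 -0.12 F [ 0.5 -0.   0.1] w 0.997
   d [-4.126e+01 -4.188e+01 -1.000e-02] len 58.8
t 0.15 at [0.1507 0.606  0.2303] jaw 76.0 q6 -0.12 F [ 0.5 -0.   0.1] w 0.997
   d [-5.455e+01 -8.289e+01  6.000e-02] len 99.2  roll -0.628 (or 2.514)  if rolled first: dx 4.53 dy -99.12
```

>>> send_rows(
  increments=[
    {"dx":-3,"dy":-2.9,"grip":1},
    {"dx":-3,"dy":-2.9},
    {"dx":-3,"dy":-2.9},
    {"dx":-3,"dy":-2.9},
    {"dx":-3,"dy":-2.9},
    {"dx":-3,"dy":-2.9},
    {"dx":-3,"dy":-2.9},
    {"dx":-3,"dy":-2.9},
  ],
)

```text
schema error: expected keys dx, dy, dz, roll, grip
```

```bash
python3 - <<'E'
from h import *
go(.45,.1,.231); go(.45,-.33,.24,112)
E
```

```text
t 0.15 at [0.1507 0.606  0.2303] jaw 76.0 q6 -0.12 F [ 0.5 -0.   0.1] w 0.997
   d [-4.126e+01 -4.188e+01 -1.000e-02] len 58.8
t 0.15 at [0.1507 0.606  0.2303] jaw 76.0 q6 -0.12 F [ 0.5 -0.   0.1] w 0.997
   d [-51.64 -83.61  -0.84] len 98.3  roll -0.628 (or 2.514)  if rolled first: dx 7.32 dy -98.00
```

>>> send_rows(
  increments=[
    {"dx":-3,"dy":-3,"dz":0,"roll":0,"grip":1},
    {"dx":-3,"dy":-3,"dz":0,"roll":0,"grip":1},
    {"dx":-3,"dy":-3,"dz":0,"roll":0,"grip":1},
    {"dx":-3,"dy":-3,"dz":0,"roll":0,"grip":1},
    {"dx":-3,"dy":-3,"dz":0,"roll":0,"grip":1},
    {"dx":-3,"dy":-3,"dz":0,"roll":0,"grip":1},
    {"dx":-3,"dy":-3,"dz":0,"roll":0,"grip":1},
    {"dx":-3,"dy":-3,"dz":0,"roll":0,"grip":1},
  ],
)

```text
time_s: 0.95
position: [0.3262, 0.3141, 0.2311]
eef_rot: [0.0, 0.121, 0.993, -0.0]
wrist_force: [1.2, 0.1, -0.1]
width: 0.996
```

>>> send_rows(
  increments=[
    {"dx":-3,"dy":-3,"dz":0,"roll":0,"grip":1},
    {"dx":-3,"dy":-3,"dz":0,"roll":0,"grip":1},
    {"dx":-3,"dy":-3,"dz":0,"roll":0,"grip":1},
    {"dx":-3,"dy":-3,"dz":0,"roll":0,"grip":1},
    {"dx":-2,"dy":-4,"dz":0,"roll":0,"grip":1},
    {"dx":-2,"dy":-4,"dz":0,"roll":0,"grip":1},
    {"dx":-2,"dy":-4,"dz":0,"roll":0,"grip":1},
    {"dx":-2,"dy":-4,"dz":0,"roll":0,"grip":1},
  ],
)

```text
time_s: 1.75
position: [0.4522, -0.0061, 0.2311]
eef_rot: [0.0, 0.122, 0.993, 0.0]
wrist_force: [0.9, -0.2, -0.3]
width: 1.0
```

```bash
python3 - <<'E'
from h import *
go(.45,-.33,.24,112)
E
```

```text
t 1.75 at [ 0.4522 -0.0061  0.2311] jaw 76.0 q6 -1.51 F [ 0.9 -0.2 -0.3] w 1.0
   d [ -7.61 -31.48  -0.89] len 32.4  roll -0.628 (or 2.514)  if rolled first: dx 12.34 dy -29.95
```

>>> send_rows(
  increments=[
    {"dx":-0.95,"dy":-3.95,"dz":-0.1,"roll":0,"grip":0.3},
    {"dx":-0.95,"dy":-3.95,"dz":-0.1,"roll":0,"grip":0.3},
    {"dx":-0.95,"dy":-3.95,"dz":-0.1,"roll":0,"grip":0.3},
    {"dx":-0.95,"dy":-3.95,"dz":-0.1,"roll":0,"grip":0.3},
    {"dx":-0.95,"dy":-3.95,"dz":-0.1,"roll":0,"grip":0.3},
    {"dx":-0.95,"dy":-3.95,"dz":-0.1,"roll":0,"grip":0.3},
    {"dx":-0.95,"dy":-3.95,"dz":-0.1,"roll":0,"grip":0.3},
    {"dx":-0.95,"dy":-3.95,"dz":-0.1,"roll":0,"grip":0.3},
  ],
)

```text
time_s: 2.55
position: [0.4493, -0.3309, 0.239]
eef_rot: [-0.0, 0.122, 0.993, 0.0]
wrist_force: [0.5, -0.1, -0.2]
width: 0.299
```

>>> send_rows(
  increments=[
    {"dx":0,"dy":0,"dz":0,"roll":0.149,"grip":0.3},
    {"dx":0,"dy":0,"dz":0,"roll":0.149,"grip":0.3},
    {"dx":0,"dy":0,"dz":0,"roll":0.149,"grip":0.3},
    {"dx":0,"dy":0,"dz":0,"roll":0.149,"grip":0.3},
    {"dx":0,"dy":0,"dz":0,"roll":0.149,"grip":0.3},
    {"dx":0,"dy":0,"dz":0,"roll":0.149,"grip":0.3},
    {"dx":0,"dy":0,"dz":0,"roll":0.149,"grip":0.3},
    {"dx":0,"dy":0,"dz":0,"roll":0.149,"grip":0.3},
  ],
)

```text
time_s: 3.35
position: [0.4496, -0.3291, 0.2388]
eef_rot: [-0.0, 0.66, 0.751, 0.0]
wrist_force: [0.2, 0.4, -0.2]
width: 0.299
```

>>> send_rows(
  increments=[
    {"dx":0,"dy":0,"dz":0,"roll":0.149,"grip":0.3},
    {"dx":0,"dy":0,"dz":0,"roll":0.149,"grip":0.3},
    {"dx":0,"dy":0,"dz":0,"roll":0.149,"grip":0.3},
    {"dx":0,"dy":0,"dz":0,"roll":0.149,"grip":0.3},
    {"dx":0,"dy":0,"dz":0,"roll":0.149,"grip":0.3},
    {"dx":0,"dy":0,"dz":0,"roll":0.149,"grip":0.3},
    {"dx":0,"dy":0,"dz":0,"roll":0.149,"grip":0.3},
    {"dx":0,"dy":0,"dz":0,"roll":0.149,"grip":0.3},
  ],
)

```text
time_s: 4.15
position: [0.4496, -0.3291, 0.2388]
eef_rot: [-0.0, 0.968, 0.251, -0.0]
wrist_force: [-0.4, -0.2, -0.4]
width: 0.305
```

```bash
python3 - <<'E'
from h import *
go(.50,-.348,.15,112)
a,d,M=shot('wrist','w2')
W=cloud('wrist',d,M); hsv=cv2.cvtColor(a,cv2.COLOR_RGB2HSV);H,S,V=cv2.split(hsv)
print(-M[3].T@M[4],M[3][2])
red=(((H<8)|(H>172))&(S>150)&(V>70)).astype(np.uint8)
n,l,s,c=cv2.connectedComponentsWithStats(red)
for i in range(1,n):
    if s[i,4]>15: print(c[i].round(1),s[i,4],onplane('wrist',c[i],.086,M).round(4),np.nanmedian(W[l==i],0).round(4))
blue=((H>105)&(H<122)&(S>170)).astype(np.uint8)
n,l,s,c=cv2.connectedComponentsWithStats(blue)
for i in range(1,n):
    if s[i,4]>800:print('blue',c[i].round(1),s[i,4],np.nanmedian(W[l==i],0).round(4))
E
```

```text
t 4.15 at [ 0.4496 -0.3291  0.2388] jaw -60.9 q6 0.3 F [-0.4 -0.2 -0.4] w 0.305
   d [3.49 4.1  8.88] len 10.4  roll 0.124 (or -3.018)  if rolled first: dx 3.96 dy 3.64
[ 0.51663712 -0.29273491  0.38104922] [-0.26153723 -0.1439833  -0.95439357]
[635.7  64.2] 86 [ 0.7588 -0.5253  0.086 ] [ 0.7721 -0.537   0.0688]
[ 1.7 67.1] 21 [0.4412 0.0444 0.086 ] [0.4388 0.0551 0.0765]
[174.5 158.4] 1580 [ 0.4405 -0.195   0.086 ] [ 0.4515 -0.2091  0.1294]
[569.5 164.1] 35 [ 0.6141 -0.5013  0.086 ] [ 0.6309 -0.5378  0.0346]
[375.5 175.5] 109 [ 0.5061 -0.3479  0.086 ] [ 0.506  -0.348   0.0858]
[313. 362.] 51 [ 0.3266 -0.3889  0.086 ] [ 0.2803 -0.4124  0.0142]
blue [391.6 129.7] 10966 [ 0.5475 -0.3394  0.0626]
blue [456.5 341.1] 1699 [ 0.3964 -0.5276  0.0408]
```

View pics/w2.png

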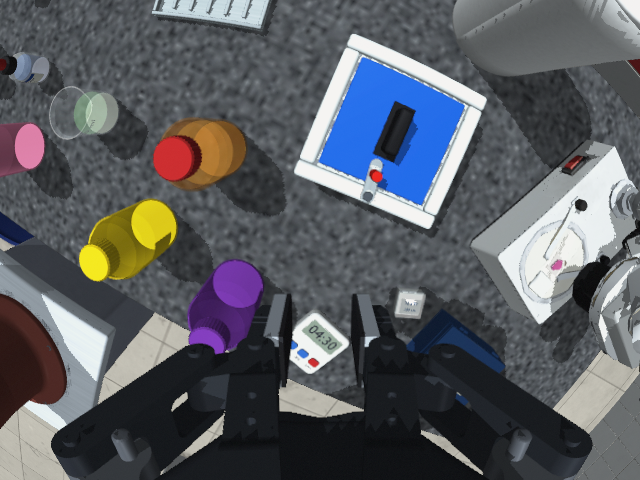

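The wrist view shows the block at about (390,130), the peg at (375,175) and the tab pointing along the handle. I'll get the block pose from the wrist points.

```bash
cat >> h.py <<'E'
def rectW(P,n=''):
    P=P[~np.isnan(P).any(1)]; q=(P[:,:2]*1000).astype(np.float32)
    # trim outliers: keep largest blob on 2mm raster
    lo=q.min(0)-4; g=np.zeros(((q.max(0)-lo+8)/2).astype(int)[::-1],np.uint8); ij=((q-lo)/2).astype(int); g[ij[:,1],ij[:,0]]=1
    g=cv2.morphologyEx(g,cv2.MORPH_CLOSE,np.ones((3,3),np.uint8)); k,l,s,_=cv2.connectedComponentsWithStats(g); b=1+np.argmax(s[1:,4])
    q=q[l[ij[:,1],ij[:,0]]==b]; b=cv2.boxPoints(cv2.minAreaRect(q)); e=b[1]-b[0]; f=b[2]-b[1]
    yaw=np.degrees(np.arctan2(e[1],e[0])); yaw=(yaw+45)%90-45
    print(n,'c',(b.mean(0)/1000).round(4),'sides',np.linalg.norm(e).round(1),np.linalg.norm(f).round(1),'yaw',yaw.round(2)); return b.mean(0)/1000,yaw
E
python3 - <<'E'
from h import *
z=np.load('pics/w2.npz');a,d=z['a'],z['d'];M=model('wrist')
W=cloud('wrist',d,M);Z=W[...,2]
roi=np.zeros(Z.shape,bool);roi[25:235,285:495]=1
c,y=rectW(W[roi&(Z>.058)&(Z<.068)],'block')
rectW(W[roi&(Z>.091-.008)&(Z<.095)&(np.arange(480)[:,None]<168)],'handle')
hsv=cv2.cvtColor(a,cv2.COLOR_RGB2HSV);H,S,V=cv2.split(hsv)
rectW(W[roi&(H>105)&(H<122)&(S>170)&(Z<.068)],'plate')
t=np.radians(y);piv=c+.06*np.array([-np.cos(t),-np.sin(t)]);print('pivot',piv)
p=np.array([.506,-.348])-piv; print('peg rel',p,np.hypot(*p),'tab',np.arctan2(p[1],p[0])-t)
E
```

```text
block c [ 0.5463 -0.3472] sides 134.6 135.2 yaw 6.67
handle c [ 0.5462 -0.3469] sides 12.8 40.2 yaw 6.32
plate c [ 0.5464 -0.3468] sides 99.4 99.5 yaw 6.71
pivot [ 0.4867524  -0.35419714]
peg rel [0.01924761 0.00619714] 0.020220659178314535 tab 0.19511266675252847
```

```bash
python3 - <<'E'
from h import *
go(.506,-.348,.072)
# arc plan: start jaw -60.9, rolls -0.13/row
piv=np.array([.4868,-.3542]);t=np.radians(6.7);th=np.radians(-60.9)
phi=np.linspace(.195,1.88,9);p=piv+.02*np.c_[np.cos(phi+t),np.sin(phi+t)]
for i in range(8):
    ty=np.array([np.cos(th),np.sin(th)]);tx=np.array([-ty[1],ty[0]]);e=(p[i+1]-p[i])*100
    print(round(e@tx,2),round(e@ty,2),th.round(2)); th+=.12
E
```

```text
t 4.2 at [ 0.4496 -0.3291  0.2389] jaw -61.1 q6 0.3 F [ 0.4 -0.   0.7] w 0.3
   d [ 4.03  4.39 16.68] len 17.7
0.04 -0.42 -1.06
0.0 -0.42 -0.94
-0.04 -0.42 -0.82
-0.08 -0.41 -0.7
-0.11 -0.41 -0.58
-0.15 -0.39 -0.46
-0.18 -0.38 -0.34
-0.22 -0.36 -0.22
```

>>> send_rows(
  increments=[
    {"dx":2.01,"dy":2.2,"dz":2.5,"roll":0,"grip":0.3},
    {"dx":2.02,"dy":2.19,"dz":2.5,"roll":0,"grip":0.3},
    {"dx":0,"dy":0,"dz":2.5,"roll":0,"grip":0.3},
    {"dx":0,"dy":0,"dz":2.5,"roll":0,"grip":0.3},
    {"dx":0,"dy":0,"dz":2.5,"roll":0,"grip":0.3},
    {"dx":0,"dy":0,"dz":2.0,"roll":0,"grip":0.3},
    {"dx":0,"dy":0,"dz":1.5,"roll":0,"grip":0.3},
    {"dx":0,"dy":0,"dz":0.7,"roll":0,"grip":0.3},
  ],
)

```text
time_s: 5.0
position: [0.5056, -0.347, 0.0702]
eef_rot: [-0.001, 0.967, 0.255, -0.001]
wrist_force: [-0.3, 0.0, 0.1]
width: 0.3
```

>>> send_rows(
  grip_force=20,
  increments=[
    {"dx":0,"dy":0,"dz":0,"roll":0,"grip":0.05},
    {"dx":0,"dy":0,"dz":0,"roll":0,"grip":0.05},
    {"dx":0,"dy":0,"dz":0,"roll":0,"grip":0.05},
    {"dx":0,"dy":0,"dz":0,"roll":0,"grip":0.05},
  ],
)

```text
time_s: 5.4
position: [0.5063, -0.3477, 0.0721]
eef_rot: [-0.0, 0.967, 0.254, -0.0]
wrist_force: [1.1, -1.6, -7.2]
width: 0.09
```

>>> send_rows(
  increments=[
    {"dx":0.04,"dy":-0.42,"dz":0,"roll":-0.12,"grip":0.05},
    {"dx":0,"dy":-0.42,"dz":0,"roll":-0.12,"grip":0.05},
    {"dx":-0.04,"dy":-0.42,"dz":0,"roll":-0.12,"grip":0.05},
    {"dx":-0.08,"dy":-0.41,"dz":0,"roll":-0.12,"grip":0.05},
    {"dx":-0.11,"dy":-0.41,"dz":0,"roll":-0.12,"grip":0.05},
    {"dx":-0.15,"dy":-0.39,"dz":0,"roll":-0.12,"grip":0.05},
    {"dx":-0.18,"dy":-0.38,"dz":0,"roll":-0.12,"grip":0.05},
    {"dx":-0.22,"dy":-0.36,"dz":0,"roll":-0.12,"grip":0.05},
  ],
)

```text
time_s: 6.2
position: [0.4801, -0.3341, 0.0726]
eef_rot: [-0.0, 0.739, 0.674, 0.002]
wrist_force: [4.3, 4.6, -4.9]
width: 0.085
```

>>> send_rows(
  increments=[
    {"dx":0,"dy":0,"dz":0,"roll":0,"grip":0.05},
    {"dx":0,"dy":0,"dz":0,"roll":0,"grip":0.05},
    {"dx":0,"dy":0,"dz":0,"roll":0,"grip":0.3},
    {"dx":0,"dy":0,"dz":0,"roll":0,"grip":0.3},
    {"dx":0,"dy":0,"dz":-2,"roll":0,"grip":0.3},
    {"dx":0,"dy":0,"dz":-3,"roll":0,"grip":0.3},
    {"dx":0,"dy":0,"dz":-4,"roll":0,"grip":0.5},
    {"dx":0,"dy":0,"dz":-4,"roll":0,"grip":0.5},
  ],
)

```text
time_s: 7.0
position: [0.479, -0.3362, 0.2046]
eef_rot: [0.001, 0.741, 0.672, -0.0]
wrist_force: [1.3, 0.0, 0.1]
width: 0.502
```

```bash
python3 - <<'E'
from h import *
go(.5463,-.347,.0685,96.7)
a,d,M=shot('wrist','w3')
W=cloud('wrist',d,M); hsv=cv2.cvtColor(a,cv2.COLOR_RGB2HSV);H,S,V=cv2.split(hsv)
red=(((H<8)|(H>172))&(S>150)&(V>70)).astype(np.uint8)
n,l,s,c=cv2.connectedComponentsWithStats(red)
for i in range(1,n):
    if s[i,4]>15: print(c[i].round(1),s[i,4],onplane('wrist',c[i],.086,M).round(4),np.nanmedian(W[l==i],0).round(4))
Z=W[...,2]
near=(np.hypot(W[...,0]-.546,W[...,1]+.347)<.075)
rectW(W[near&(Z>.084)&(Z<.095)&(np.hypot(W[...,0]-.546,W[...,1]+.347)<.024)],'handle')
E
```

```text
t 7.0 at [ 0.479  -0.3362  0.2046] jaw -5.6 q6 -0.64 F [1.3 0.  0.1] w 0.502
   d [-0.4   6.79 13.61] len 15.2  roll 1.356 (or -1.785)  if rolled first: dx 6.56 dy 1.85
[624.2  14.5] 942 [ 0.7707 -0.1549  0.086 ] [ 0.7721 -0.1542  0.0844]
[251.3  51.1] 2381 [ 0.444  -0.1987  0.086 ] [ 0.4511 -0.2089  0.1294]
[629.5  90.5] 2061 [ 0.766  -0.2276  0.086 ] [ 0.7722 -0.2274  0.0816]
[628.3 190.2] 1988 [ 0.7653 -0.3194  0.086 ] [ 0.7721 -0.3219  0.0803]
[321.8 230.9] 161 [ 0.4801 -0.3332  0.086 ] [ 0.4799 -0.3335  0.0855]
[145.1 301.3] 65 [ 0.3249 -0.3795  0.086 ] [ 0.2803 -0.4119  0.0143]
[596.6 401. ] 1410 [ 0.7897 -0.5738  0.086 ] [ 0.7721 -0.5556  0.1015]
[585.1 421.7] 449 [ 0.7832 -0.607   0.086 ] [ 0.7723 -0.5934  0.0935]
handle c [ 0.5459 -0.3461] sides 12.0 39.4 yaw 7.51
```

View pics/w3.png

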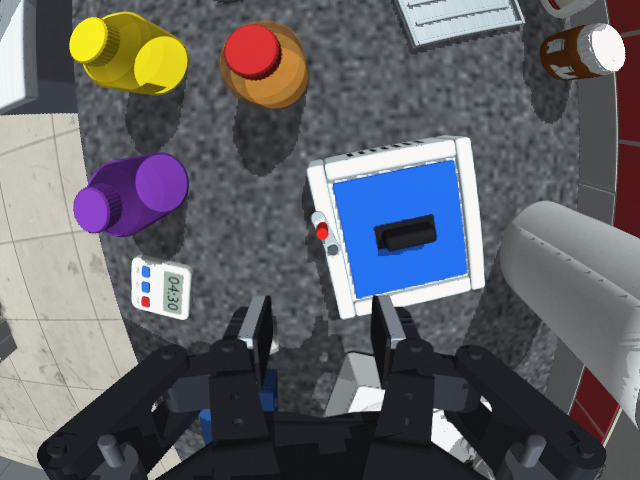

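The picture shows the tab clear of the plate: peg at (322,231), lying along the rim, at about 1.77 rad. Next is the cover plate.

>>> send_rows(
  increments=[
    {"dx":-0.2,"dy":3.4,"dz":0,"roll":0,"grip":0.5},
    {"dx":-0.2,"dy":3.4,"dz":0,"roll":0,"grip":0.5},
    {"dx":0,"dy":0,"dz":0,"roll":0.136,"grip":0.5},
    {"dx":0,"dy":0,"dz":0,"roll":0.136,"grip":0.5},
    {"dx":0,"dy":0,"dz":0,"roll":0.136,"grip":0.5},
    {"dx":0,"dy":0,"dz":0,"roll":0.136,"grip":0.5},
    {"dx":0,"dy":0,"dz":0,"roll":0.136,"grip":0.5},
    {"dx":0,"dy":0,"dz":0,"roll":0.136,"grip":0.5},
  ],
)

```text
time_s: 7.85
position: [0.5467, -0.3471, 0.2035]
eef_rot: [0.001, 0.947, 0.32, 0.0]
wrist_force: [0.1, -0.0, 0.3]
width: 0.5
```

>>> send_rows(
  increments=[
    {"dx":0,"dy":0,"dz":2,"roll":0.136,"grip":0.5},
    {"dx":0,"dy":0,"dz":2,"roll":0.136,"grip":0.5},
    {"dx":0,"dy":0,"dz":2,"roll":0.136,"grip":0.5},
    {"dx":0,"dy":0,"dz":2,"roll":0.136,"grip":0.5},
    {"dx":0,"dy":0,"dz":0,"roll":0,"grip":0.5},
    {"dx":0,"dy":0,"dz":0,"roll":0,"grip":0.5},
  ],
)

```text
time_s: 8.45
position: [0.5466, -0.3468, 0.123]
eef_rot: [0.0, 0.998, 0.058, 0.0]
wrist_force: [-0.4, -0.6, -0.3]
width: 0.504
```

```bash
python3 - <<'E'
from h import *
go(.5462,-.3467,.0685,96.7)
E
```

```text
t 8.45 at [ 0.5466 -0.3468  0.123 ] jaw -83.3 q6 0.77 F [-0.4 -0.6 -0.3] w 0.504
   d [-0.04 -0.02  5.45] len 5.5  roll -0.001 (or 3.141)  if rolled first: dx -0.04 dy -0.01
```

>>> send_rows(
  grip_force=60,
  increments=[
    {"dx":0,"dy":0,"dz":2,"roll":0,"grip":0.5},
    {"dx":0,"dy":0,"dz":2,"roll":0,"grip":0.5},
    {"dx":0,"dy":0,"dz":1.4,"roll":0,"grip":0.5},
    {"dx":0,"dy":0,"dz":0,"roll":0,"grip":0.5},
    {"dx":0,"dy":0,"dz":0,"roll":0,"grip":0.05},
    {"dx":0,"dy":0,"dz":0,"roll":0,"grip":0.05},
    {"dx":0,"dy":0,"dz":0,"roll":0,"grip":0.05},
    {"dx":0,"dy":0,"dz":0,"roll":0,"grip":0.05},
  ],
)

```text
time_s: 9.25
position: [0.5474, -0.3472, 0.0703]
eef_rot: [0.001, 0.998, 0.057, 0.001]
wrist_force: [0.3, -0.3, 6.2]
width: 0.123
```

>>> send_rows(
  increments=[
    {"dx":0,"dy":0,"dz":0,"roll":0,"grip":0.05},
    {"dx":0,"dy":0,"dz":-0.5,"roll":0,"grip":0.05},
    {"dx":0,"dy":0,"dz":-1,"roll":0,"grip":0.05},
    {"dx":0,"dy":0,"dz":-2,"roll":0,"grip":0.05},
    {"dx":0,"dy":0,"dz":-3,"roll":0,"grip":0.05},
    {"dx":0,"dy":0,"dz":-4,"roll":0,"grip":0.05},
    {"dx":0,"dy":0,"dz":-4,"roll":0,"grip":0.05},
    {"dx":0,"dy":0,"dz":-4,"roll":0,"grip":0.05},
  ],
)

```text
time_s: 10.05
position: [0.5459, -0.346, 0.2547]
eef_rot: [-0.0, 0.998, 0.057, -0.0]
wrist_force: [0.2, -0.3, -1.4]
width: 0.118
```

```bash
python3 - <<'E'
from h import *
go(.53,-.16,.25,104)
E
```

```text
t 10.05 at [ 0.5459 -0.346   0.2547] jaw -83.5 q6 0.78 F [ 0.2 -0.3 -1.4] w 0.118
   d [  0.54 -18.66   0.48] len 18.7  roll -0.131 (or 3.011)  if rolled first: dx 2.96 dy -18.43
```

>>> send_rows(
  increments=[
    {"dx":0.08,"dy":-1.6,"dz":0,"roll":0,"grip":0.05},
    {"dx":0.08,"dy":-3,"dz":0,"roll":0,"grip":0.05},
    {"dx":0.08,"dy":-3,"dz":0,"roll":0,"grip":0.05},
    {"dx":0.08,"dy":-3,"dz":0,"roll":0,"grip":0.05},
    {"dx":0.08,"dy":-3,"dz":0,"roll":0,"grip":0.05},
    {"dx":0.08,"dy":-3,"dz":0,"roll":0,"grip":0.05},
    {"dx":0.08,"dy":-2,"dz":0,"roll":0,"grip":0.05},
    {"dx":0,"dy":0,"dz":0,"roll":-0.131,"grip":0.05},
  ],
)

```text
time_s: 10.85
position: [0.5298, -0.1578, 0.2519]
eef_rot: [-0.001, 0.992, 0.125, -0.001]
wrist_force: [0.3, -0.3, -1.6]
width: 0.126
```

```bash
python3 - <<'E'
from h import *
go(.62,-.115,.25,104)
a,d,M=shot('wrist','w4')
W=cloud('wrist',d,M);Z=W[...,2];X,Y=W[...,0],W[...,1]
roi=np.hypot(X-.622,Y+.115)<.095
rectW(W[roi&(Z>.004)&(Z<.016)],'tray')
rectW(W[roi&(Z>.0095)&(Z<.016)],'traytop')
# plate in hand
pl=(np.hypot(X-.53,Y+.16)<.09)&(Z>.235)&(Z<.26); print(pl.sum()); 
hsv=cv2.cvtColor(a,cv2.COLOR_RGB2HSV);H,S,V=cv2.split(hsv)
b=pl&(H>100)&(H<125)&(S>150);print(b.sum(),np.nanmedian(Z[b]) if b.any() else 0)
if b.any(): rectW(W[b],'plate')
E
```

```text
t 10.85 at [ 0.5298 -0.1578  0.2519] jaw -75.6 q6 0.9 F [ 0.3 -0.3 -1.6] w 0.126
   d [ 9.8  -1.9   0.18] len 10.0  roll 0.007 (or -3.135)  if rolled first: dx 9.78 dy -1.97
tray c [ 0.6242 -0.1135] sides 124.5 124.7 yaw 13.89
traytop c [ 0.6241 -0.1135] sides 124.5 124.7 yaw 13.89
28639
27118 0.24419541194386823
plate c [ 0.5406 -0.1556] sides 100.4 77.0 yaw 14.48
```

View pics/w4.png

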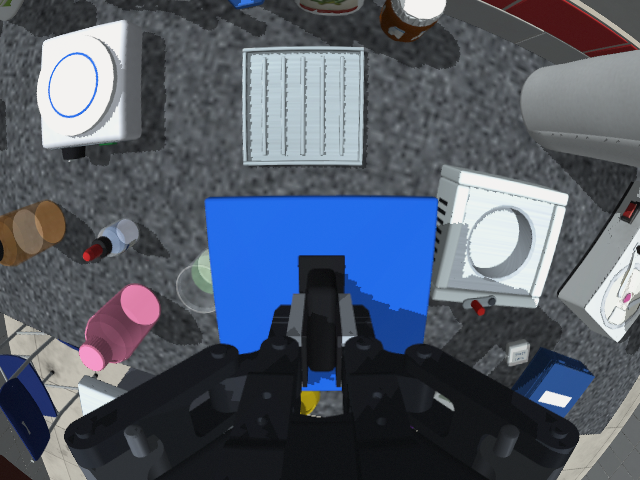

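>>> send_rows(
  increments=[
    {"dx":1.3,"dy":-0.25,"dz":0,"roll":0,"grip":0.05},
    {"dx":2.5,"dy":-0.5,"dz":0,"roll":0,"grip":0.05},
    {"dx":2.5,"dy":-0.5,"dz":0,"roll":0,"grip":0.05},
    {"dx":2.5,"dy":-0.5,"dz":1,"roll":0,"grip":0.05},
    {"dx":1.5,"dy":-0.25,"dz":2,"roll":0,"grip":0.05},
    {"dx":0,"dy":0,"dz":4,"roll":0,"grip":0.05},
    {"dx":0,"dy":0,"dz":4,"roll":0,"grip":0.05},
    {"dx":0,"dy":0,"dz":4,"roll":0,"grip":0.05},
  ],
)

```text
time_s: 11.7
position: [0.6262, -0.1163, 0.1011]
eef_rot: [-0.0, 0.993, 0.121, -0.0]
wrist_force: [0.4, 0.1, -1.2]
width: 0.123
```

>>> send_rows(
  increments=[
    {"dx":0,"dy":0,"dz":2,"roll":0,"grip":0.05},
    {"dx":0,"dy":0,"dz":1.5,"roll":0,"grip":0.05},
    {"dx":0,"dy":0,"dz":0,"roll":0,"grip":0.05},
    {"dx":0,"dy":0,"dz":0,"roll":0,"grip":0.05},
  ],
)

```text
time_s: 12.1
position: [0.6267, -0.1168, 0.0691]
eef_rot: [0.0, 0.993, 0.122, 0.001]
wrist_force: [0.7, 0.0, -1.3]
width: 0.121
```

```bash
python3 - <<'E'
from h import *
go(.6245,-.1128,.0225,103.9)
E
```

```text
t 12.1 at [ 0.6267 -0.1168  0.0691] jaw -76.0 q6 1.03 F [ 0.7  0.  -1.3] w 0.121
   d [-0.12 -0.44  4.66] len 4.7  roll 0.001 (or -3.140)  if rolled first: dx -0.12 dy -0.44
```

>>> send_rows(
  increments=[
    {"dx":-0.12,"dy":-0.44,"dz":0,"roll":0,"grip":0.05},
    {"dx":0,"dy":0,"dz":1.5,"roll":0,"grip":0.05},
    {"dx":0,"dy":0,"dz":1.5,"roll":0,"grip":0.05},
    {"dx":0,"dy":0,"dz":1.0,"roll":0,"grip":0.05},
    {"dx":0,"dy":0,"dz":0.4,"roll":0,"grip":0.05},
    {"dx":0,"dy":0,"dz":0.2,"roll":0,"grip":0.05},
    {"dx":0,"dy":0,"dz":0,"roll":0,"grip":0.05},
    {"dx":0,"dy":0,"dz":0,"roll":0,"grip":0.05},
  ],
)

```text
time_s: 12.9
position: [0.6241, -0.1128, 0.0227]
eef_rot: [0.0, 0.993, 0.122, 0.0]
wrist_force: [-0.5, 0.0, -1.1]
width: 0.118
```

```bash
python3 - <<'E'
from h import *
go(.6245,-.1128,.0217,103.9)
E
```

```text
t 12.9 at [ 0.6241 -0.1128  0.0227] jaw -76.0 q6 1.03 F [-0.5  0.  -1.1] w 0.118
   d [0.04 0.01 0.1 ] len 0.1  roll 0.002 (or -3.139)  if rolled first: dx 0.04 dy 0.01
```

>>> send_rows(
  increments=[
    {"dx":0,"dy":0,"dz":0.1,"roll":0,"grip":0.05},
    {"dx":0,"dy":0,"dz":0,"roll":0,"grip":0.4},
    {"dx":0,"dy":0,"dz":0,"roll":0,"grip":0.4},
    {"dx":0,"dy":0,"dz":0,"roll":0,"grip":0.4},
    {"dx":0,"dy":0,"dz":-2,"roll":0,"grip":0.4},
    {"dx":0,"dy":0,"dz":-4,"roll":0,"grip":0.4},
    {"dx":0,"dy":0,"dz":-5,"roll":0,"grip":1},
    {"dx":0,"dy":0,"dz":-5,"roll":0,"grip":1},
  ],
)

```text
time_s: 13.7
position: [0.6231, -0.1125, 0.1826]
eef_rot: [-0.0, 0.993, 0.122, -0.0]
wrist_force: [1.9, 0.3, -0.1]
width: 0.729
```

```bash
python3 - <<'E'
from h import *
go(.35,-.23,.235,104)
E
```

```text
t 13.7 at [ 0.6231 -0.1125  0.1826] jaw -76.0 q6 1.03 F [ 1.9  0.3 -0.1] w 0.729
   d [-29.35   4.78  -5.22] len 30.2  roll 0.000 (or -3.141)  if rolled first: dx -29.35 dy 4.80
```

>>> send_rows(
  increments=[
    {"dx":0,"dy":0,"dz":-3.5,"roll":0,"grip":0.6},
    {"dx":-1,"dy":-0.2,"dz":-3.2,"roll":0,"grip":0.6},
    {"dx":-4,"dy":-0.7,"dz":0,"roll":0,"grip":0.6},
    {"dx":-4,"dy":-0.7,"dz":0,"roll":0,"grip":0.6},
    {"dx":-4,"dy":-0.7,"dz":0,"roll":0,"grip":0.6},
    {"dx":-4,"dy":-0.7,"dz":0,"roll":0,"grip":0.6},
    {"dx":-4,"dy":-0.7,"dz":0,"roll":0,"grip":0.6},
    {"dx":-4,"dy":-0.7,"dz":0,"roll":0,"grip":0.6},
  ],
)

```text
time_s: 14.5
position: [0.369, -0.1304, 0.2485]
eef_rot: [0.0, 0.992, 0.122, 0.0]
wrist_force: [-0.5, -0.7, 0.7]
width: 0.597
```

```bash
cat > find.py <<'E'
from h import *
import sys
a,d,M=shot('wrist',sys.argv[1])
W=cloud('wrist',d,M);X,Y,Z=W[...,0],W[...,1],W[...,2];hsv=cv2.cvtColor(a,cv2.COLOR_RGB2HSV);H,S,V=cv2.split(hsv)
red=((H<8)|(H>172))&(S>150)&(V>70)
def circ(m,n):
    P=W[m]; 
    if m.sum()<5: print(n,'few',m.sum()); return
    (c,r)=cv2.minEnclosingCircle((P[:,:2]*1000).astype(np.float32)); print(n,m.sum(),'mec',np.round(np.array(c)/1000,4),'r',round(r,1),'med',np.nanmedian(P,0).round(4))
cap=red&(np.hypot(X-.45,Y+.208)<.06)
circ(cap&(Z>.1265),'cap top')
for z0 in np.arange(.05,.13,.008):
    m=(np.hypot(X-.4505,Y+.2085)<.05)&(Z>z0)&(Z<z0+.008)
    if m.sum()>10: print(round(z0,3),m.sum(),'maxr',np.hypot(X[m]-.4505,Y[m]+.2085).max().round(4),'red',(cap&m).sum())
circ(red&(np.hypot(X-.44,Y-.058)<.04)&(Z>.08),'bulb')
circ((np.hypot(X-.43,Y+.062)<.05)&(Z>.055)&(Z<.075),'beaker rim')
circ((np.hypot(X-.43,Y+.062)<.045)&(Z>.01)&(Z<.075),'beaker all')
E
python3 find.py w5
```

```text
cap top 1443 mec [ 0.4503 -0.2071] r 16.6 med [ 0.4503 -0.2064  0.1293]
0.05 84 maxr 0.0332 red 0
0.058 119 maxr 0.0331 red 0
0.066 106 maxr 0.0328 red 0
0.074 113 maxr 0.0326 red 0
0.082 281 maxr 0.0326 red 0
0.09 749 maxr 0.0322 red 0
0.098 1379 maxr 0.0287 red 4
0.106 64 maxr 0.0191 red 25
0.114 124 maxr 0.0181 red 118
0.122 1255 maxr 0.0182 red 1244
bulb 181 mec [0.4409 0.0598] r 6.2 med [0.4406 0.0573 0.0929]
beaker rim 882 mec [ 0.4273 -0.061 ] r 29.1 med [ 0.4266 -0.0529  0.0656]
beaker all 3021 mec [ 0.4273 -0.061 ] r 29.1 med [ 0.426  -0.0552  0.0285]
```

View pics/w5.png

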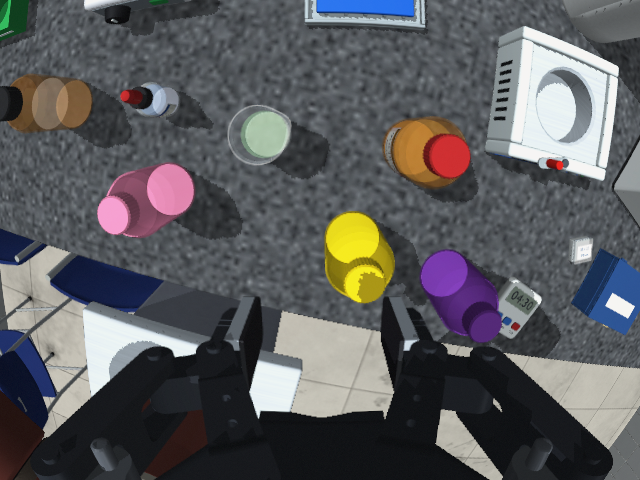

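>>> send_rows(
  increments=[
    {"dx":2,"dy":3.15,"dz":0,"roll":0,"grip":0.7},
    {"dx":2,"dy":3.15,"dz":0,"roll":0,"grip":0.7},
    {"dx":2.04,"dy":3.15,"dz":0,"roll":0,"grip":0.7},
    {"dx":0,"dy":0,"dz":3,"roll":0,"grip":0.7},
    {"dx":0,"dy":0,"dz":3,"roll":0,"grip":0.7},
    {"dx":0,"dy":0,"dz":3,"roll":0,"grip":0.7},
    {"dx":0,"dy":0,"dz":0,"roll":0,"grip":0.7},
  ],
)

```text
time_s: 15.25
position: [0.4493, -0.2059, 0.1535]
eef_rot: [-0.003, 0.993, 0.122, -0.004]
wrist_force: [0.2, 0.7, -0.5]
width: 0.703
```

```bash
python3 - <<'E'
from h import *
go(.4505,-.2075,.107,104)
E
python3 find.py w6 | head -1
```

```text
t 15.25 at [ 0.4493 -0.2059  0.1535] jaw -76.0 q6 0.75 F [ 0.2  0.7 -0.5] w 0.703
   d [0.11 0.22 4.65] len 4.7  roll 0.000 (or -3.141)  if rolled first: dx 0.08 dy 0.19
cap top 3136 mec [ 0.4509 -0.2076] r 16.9 med [ 0.4522 -0.2072  0.1294]
```

>>> send_rows(
  grip_force=60,
  increments=[
    {"dx":0.1,"dy":0.2,"dz":1,"roll":0,"grip":0.7},
    {"dx":0,"dy":0,"dz":2,"roll":0,"grip":0.7},
    {"dx":0,"dy":0,"dz":1.6,"roll":0,"grip":0.7},
    {"dx":0,"dy":0,"dz":0,"roll":0,"grip":0.2},
    {"dx":0,"dy":0,"dz":0,"roll":0,"grip":0.2},
    {"dx":0,"dy":0,"dz":0,"roll":0,"grip":0.2},
    {"dx":0,"dy":0,"dz":0,"roll":0,"grip":0.2},
    {"dx":0,"dy":0,"dz":0,"roll":0,"grip":0.2},
  ],
)

```text
time_s: 16.1
position: [0.4545, -0.2098, 0.114]
eef_rot: [0.001, 0.993, 0.122, 0.001]
wrist_force: [1.1, 0.3, 4.5]
width: 0.322
```

>>> send_rows(
  increments=[
    {"dx":0,"dy":0,"dz":-0.5,"roll":0,"grip":0.2},
    {"dx":0,"dy":0,"dz":-1,"roll":0,"grip":0.2},
    {"dx":0,"dy":0,"dz":-2,"roll":0,"grip":0.2},
    {"dx":0,"dy":0,"dz":-2.5,"roll":0,"grip":0.2},
    {"dx":0,"dy":0,"dz":-2.5,"roll":0,"grip":0.2},
    {"dx":0,"dy":0,"dz":-2,"roll":0,"grip":0.2},
    {"dx":0,"dy":0,"dz":-1,"roll":0,"grip":0.2},
    {"dx":0,"dy":0,"dz":-0.5,"roll":0,"grip":0.2},
  ],
)

```text
time_s: 16.9
position: [0.4535, -0.2094, 0.2332]
eef_rot: [0.0, 0.993, 0.122, 0.0]
wrist_force: [-0.1, -0.1, -3.9]
width: 0.326
```

```bash
python3 - <<'E'
from h import *
go(.5463,-.347,.23,104)
z=np.load('pics/w4.npz')
E
```

```text
t 16.9 at [ 0.4535 -0.2094  0.2332] jaw -76.0 q6 0.74 F [-0.1 -0.1 -3.9] w 0.326
   d [ 5.67 15.6   0.34] len 16.6  roll 0.000 (or -3.141)  if rolled first: dx 5.67 dy 15.59
```

>>> send_rows(
  increments=[
    {"dx":0.3,"dy":0.8,"dz":0,"roll":0,"grip":0.2},
    {"dx":0.8,"dy":2,"dz":0,"roll":0,"grip":0.2},
    {"dx":1,"dy":2.6,"dz":0,"roll":0,"grip":0.2},
    {"dx":1,"dy":2.6,"dz":0,"roll":0,"grip":0.2},
    {"dx":1,"dy":2.6,"dz":0,"roll":0,"grip":0.2},
    {"dx":0.9,"dy":2.6,"dz":0,"roll":0,"grip":0.2},
    {"dx":0.6,"dy":1.6,"dz":0,"roll":0,"grip":0.2},
    {"dx":0.3,"dy":0.8,"dz":0,"roll":0,"grip":0.2},
  ],
)

```text
time_s: 17.7
position: [0.5484, -0.3475, 0.2296]
eef_rot: [-0.001, 0.993, 0.122, -0.001]
wrist_force: [0.3, 0.5, -3.5]
width: 0.308
```

```bash
python3 - <<'E'
from h import *
go(.5485,-.347,.14,104)
a,d,M=shot('scene','s7'); a2,d2,M2=shot('wrist','w7')
c=np.hstack([a[100:420,320:600],a2[100:420,200:480]])
cv2.imwrite('pics/c7.png',c[:,:,::-1])
W=cloud('scene',d,M);X,Y,Z=W[...,0],W[...,1],W[...,2]
hsv=cv2.cvtColor(a,cv2.COLOR_RGB2HSV);H,S,V=cv2.split(hsv)
am=(H>8)&(H<22)&(S>120)&(np.hypot(X-.547,Y+.347)<.07)&(Z>.09)
for z0 in np.arange(.1,.23,.02):
    m=am&(Z>z0)&(Z<z0+.02)
    if m.sum()>8: print(z0.round(2),m.sum(),np.nanmean(W[m],0).round(4),np.nanmin(Z[am]).round(4))
E
```

```text
t 17.7 at [ 0.5484 -0.3475  0.2296] jaw -76.0 q6 0.65 F [ 0.3  0.5 -3.5] w 0.308
   d [ 0.04 -0.03  8.96] len 9.0  roll -0.001 (or 3.141)  if rolled first: dx 0.02 dy -0.05
0.1 11 [ 0.5246 -0.3547  0.1189] 0.117
0.12 252 [ 0.5251 -0.3595  0.13  ] 0.117
0.14 251 [ 0.5259 -0.3633  0.15  ] 0.117
0.16 273 [ 0.525  -0.3613  0.1703] 0.117
0.18 308 [ 0.5242 -0.3595  0.1901] 0.117
0.2 458 [ 0.5299 -0.3567  0.2108] 0.117
0.22 32 [ 0.5367 -0.3531  0.221 ] 0.117
```

View pics/c7.png

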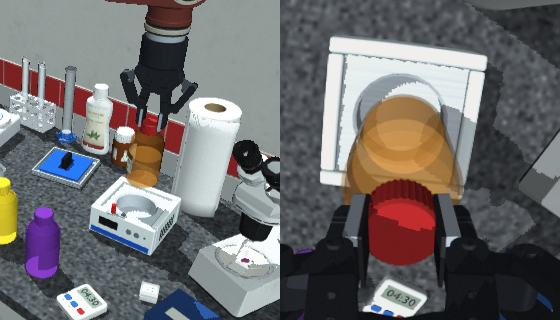

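The bottle hangs upright above the well (left panel around (148,165); right panel cap (400,220)), with its underside at about 0.117 m. Lowering it.

>>> send_rows(
  increments=[
    {"dx":0,"dy":0,"dz":0.8,"roll":0,"grip":0.2},
    {"dx":0,"dy":0,"dz":1.5,"roll":0,"grip":0.2},
    {"dx":0,"dy":0,"dz":1.5,"roll":0,"grip":0.2},
    {"dx":0,"dy":0,"dz":1.5,"roll":0,"grip":0.2},
    {"dx":0,"dy":0,"dz":1.5,"roll":0,"grip":0.2},
    {"dx":0,"dy":0,"dz":1.2,"roll":0,"grip":0.2},
    {"dx":0,"dy":0,"dz":0.6,"roll":0,"grip":0.2},
    {"dx":0,"dy":0,"dz":0,"roll":0,"grip":0.2},
  ],
)

```text
time_s: 18.6
position: [0.5479, -0.3459, 0.1447]
eef_rot: [-0.001, 0.993, 0.122, -0.001]
wrist_force: [-1.1, 1.1, -3.7]
width: 0.308
```

>>> send_rows(
  increments=[
    {"dx":0,"dy":0,"dz":0.3,"roll":0,"grip":0.2},
    {"dx":0,"dy":0,"dz":0.2,"roll":0,"grip":0.2},
    {"dx":0,"dy":0,"dz":0,"roll":0,"grip":0.2},
  ],
)

```text
time_s: 18.9
position: [0.5486, -0.3465, 0.1417]
eef_rot: [0.0, 0.993, 0.122, 0.0]
wrist_force: [-0.5, -0.1, -3.7]
width: 0.311
```

>>> send_rows(
  increments=[
    {"dx":0,"dy":0,"dz":0.2,"roll":0,"grip":0.2},
    {"dx":0,"dy":0,"dz":0.2,"roll":0,"grip":0.2},
    {"dx":0,"dy":0,"dz":0,"roll":0,"grip":0.2},
    {"dx":0,"dy":0,"dz":0,"roll":0,"grip":0.2},
  ],
)

```text
time_s: 19.3
position: [0.5492, -0.3467, 0.1386]
eef_rot: [0.001, 0.993, 0.122, 0.001]
wrist_force: [0.9, 0.4, 0.9]
width: 0.311
```

>>> send_rows(
  increments=[
    {"dx":0,"dy":0,"dz":0.2,"roll":0,"grip":0.2},
    {"dx":0,"dy":0,"dz":0.0,"roll":0,"grip":0.2},
  ],
)

```text
time_s: 19.5
position: [0.5502, -0.3471, 0.1383]
eef_rot: [0.001, 0.993, 0.122, 0.002]
wrist_force: [1.0, 0.9, 6.4]
width: 0.306
```

Contact with the floor. Release and rise.

>>> send_rows(
  increments=[
    {"dx":0,"dy":0,"dz":-0.2,"roll":0,"grip":0.2},
    {"dx":0,"dy":0,"dz":0,"roll":0,"grip":0.7},
    {"dx":0,"dy":0,"dz":0,"roll":0,"grip":0.7},
    {"dx":0,"dy":0,"dz":0,"roll":0,"grip":0.7},
    {"dx":0,"dy":0,"dz":-2,"roll":0,"grip":0.7},
    {"dx":0,"dy":0,"dz":-3,"roll":0,"grip":0.7},
    {"dx":0,"dy":0,"dz":-4,"roll":0,"grip":0.7},
    {"dx":0,"dy":0,"dz":-4,"roll":0,"grip":0.7},
  ],
)

```text
time_s: 20.3
position: [0.5479, -0.346, 0.2675]
eef_rot: [-0.001, 0.993, 0.122, -0.001]
wrist_force: [0.5, -0.8, 0.4]
width: 0.697
```

```bash
python3 - <<'E'
from h import *
a2,d2,M2=shot('wrist','w8')
W=cloud('wrist',d2,M2);X,Y,Z=W[...,0],W[...,1],W[...,2];hsv=cv2.cvtColor(a2,cv2.COLOR_RGB2HSV);H,S,V=cv2.split(hsv)
m=((H<8)|(H>172))&(S>150)&(V>70)&(np.hypot(X-.547,Y+.347)<.05)&(Z>.1)
print(m.sum(),np.nanpercentile(Z[m],[50,95,100]).round(4)); t=m&(Z>.15)
print(cv2.minEnclosingCircle((W[t][:,:2]*1000).astype(np.float32)))
A=np.c_[X[t],Y[t],np.ones(t.sum())];print('tilt',np.linalg.lstsq(A,Z[t],rcond=None)[0].round(3))
go(.38,.03,.26,104)
E
```

```text
1670 [0.1524 0.1536 0.1544]
((551.1310424804688, -348.28851318359375), 16.613433837890625)
tilt [-0.012 -0.003  0.158]
t 20.35 at [ 0.5505 -0.3481  0.2774] jaw -76.0 q6 0.65 F [ 1.4 -0.7  5.6] w 0.698
   d [ -7.39 -40.83   1.3 ] len 41.5  roll 0.000 (or -3.141)  if rolled first: dx -7.40 dy -40.81
```

The bottle is seated: cap top at z 0.153, no tilt, off centre by about 4 mm within the well's play. Now the dropper.

>>> send_rows(
  increments=[
    {"dx":-0.42,"dy":-3,"dz":0,"roll":0,"grip":0.7},
    {"dx":-0.48,"dy":-4.5,"dz":0.2,"roll":0,"grip":0.7},
    {"dx":-0.48,"dy":-4.5,"dz":0.2,"roll":0,"grip":0.7},
    {"dx":-0.48,"dy":-4.5,"dz":0.2,"roll":0,"grip":0.7},
    {"dx":-0.48,"dy":-4.5,"dz":0.2,"roll":0,"grip":0.7},
    {"dx":-0.48,"dy":-4.5,"dz":0.2,"roll":0,"grip":0.7},
    {"dx":-0.48,"dy":-4.5,"dz":0.2,"roll":0,"grip":0.7},
    {"dx":-0.48,"dy":-4.5,"dz":0.2,"roll":0,"grip":0.7},
  ],
)

```text
time_s: 21.15
position: [0.4271, -0.0194, 0.2528]
eef_rot: [-0.0, 0.993, 0.122, 0.0]
wrist_force: [0.6, 0.0, 0.6]
width: 0.695
```

>>> send_rows(
  increments=[
    {"dx":0,"dy":0,"dz":0,"roll":-0.142,"grip":0.7},
    {"dx":0,"dy":0,"dz":0,"roll":-0.142,"grip":0.7},
    {"dx":0,"dy":0,"dz":0,"roll":-0.142,"grip":0.7},
    {"dx":0,"dy":0,"dz":0,"roll":-0.142,"grip":0.7},
    {"dx":0,"dy":0,"dz":0,"roll":-0.142,"grip":0.7},
    {"dx":0,"dy":0,"dz":0,"roll":-0.142,"grip":0.7},
    {"dx":0,"dy":0,"dz":0,"roll":-0.142,"grip":0.7},
    {"dx":0,"dy":0,"dz":0,"roll":-0.142,"grip":0.7},
  ],
)

```text
time_s: 21.95
position: [0.428, -0.0208, 0.2529]
eef_rot: [-0.0, 0.769, 0.639, -0.0]
wrist_force: [-0.1, 0.2, -0.0]
width: 0.697
```

>>> send_rows(
  increments=[
    {"dx":0,"dy":0,"dz":0,"roll":-0.142,"grip":0.7},
    {"dx":0,"dy":0,"dz":0,"roll":-0.142,"grip":0.7},
    {"dx":0,"dy":0,"dz":0,"roll":-0.142,"grip":0.7},
    {"dx":0,"dy":0,"dz":0,"roll":0,"grip":0.7},
  ],
)

```text
time_s: 22.35
position: [0.428, -0.0208, 0.2529]
eef_rot: [-0.0, 0.619, 0.785, -0.0]
wrist_force: [0.6, -0.4, -1.1]
width: 0.698
```

```bash
python3 - <<'E'
from h import *
go(.44,.058,.13,13.3)
a,d,M=shot('wrist','w9')
W=cloud('wrist',d,M);X,Y,Z=W[...,0],W[...,1],W[...,2];hsv=cv2.cvtColor(a,cv2.COLOR_RGB2HSV);H,S,V=cv2.split(hsv)
red=((H<8)|(H>172))&(S>130)&(V>60)&(np.hypot(X-.44,Y-.058)<.03)&(Z>.06)
for lo,hi in((.075,.085),(.085,.093),(.093,.1)):
    m=red&(Z>lo)&(Z<hi)
    if m.sum()>3: print('bulb',lo,m.sum(),np.nanmean(W[m],0).round(4))
m=(np.hypot(X-.44,Y-.058)<.04)
for z0 in np.arange(.01,.1,.01):
    k=m&(Z>z0)&(Z<z0+.01)
    if k.sum()>8: print(z0.round(2),k.sum(),'mec',np.round(cv2.minEnclosingCircle((W[k][:,:2]*1000).astype(np.float32))[0],1),round(cv2.minEnclosingCircle((W[k][:,:2]*1000).astype(np.float32))[1],1))
o=-M[3].T@M[4];print('cam',o)
g=(H>50)&(H<75)&(S>120)&(np.hypot(X-.53,Y-.374)<.12)
rectW(W[g&(Z>.032)&(Z<.04)],'stand')
fl=g&(Z>.003)&(Z<.01)&(np.hypot(X-.536,Y-.344)<.03); print('floor',fl.sum(),cv2.minEnclosingCircle((W[fl][:,:2]*1000).astype(np.float32)) if fl.sum()>5 else '')
rm=(np.hypot(X-.6025,Y-.123)<.09)
rectW(W[rm&(Z>.045)&(Z<.066)],'stirrer')
top=rm&(Z>.0605)&(Z<.0645);print('plate',top.sum(),cv2.minEnclosingCircle((W[top][:,:2]*1000).astype(np.float32)) if top.any() else '')
rg=rm&(H>100)&(H<130)&(S>60)&(Z>.055); print('ring',rg.sum(),cv2.minEnclosingCircle((W[rg][:,:2]*1000).astype(np.float32)) if rg.sum()>5 else '')
E
```

```text
t 22.35 at [ 0.428  -0.0208  0.2529] jaw 13.5 q6 -0.46 F [ 0.6 -0.4 -1.1] w 0.698
   d [ 7.38  3.01 12.29] len 14.6  roll 0.003 (or -3.138)  if rolled first: dx 7.39 dy 2.98
bulb 0.075 12 [0.4352 0.0612 0.0807]
bulb 0.085 40 [0.4379 0.0611 0.0904]
bulb 0.093 126 [0.4404 0.0607 0.0953]
0.02 13 mec [427.4  53.9] 10.2
0.03 19 mec [430.4  56.6] 13.8
0.04 260 mec [440.2  61.1] 17.8
0.05 344 mec [440.1  60.9] 15.7
0.06 45 mec [440.1  60.8] 10.9
0.07 239 mec [440.1  60.6] 10.8
0.08 28 mec [440.8  60.6] 6.4
0.09 165 mec [440.8  60.4] 6.0
cam [0.41049426 0.05279522 0.39512104]Traceback (most recent call last):
  File "<stdin>", line 15, in <module>
  File "h.py", line 47, in rectW
    lo=q.min(0)-4; g=np.zeros(((q.max(0)-lo+8)/2).astype(int)[::-1],np.uint8); ij=((q-lo)/2).astype(int); g[ij[:,1],ij[:,0]]=1
       ~~~~~^^^
    return umr_minimum(a, axis, None, out, keepdims, initial, where)
ValueError: zero-size array to reduction operation minimum which has no identity
```

View pics/w9.png

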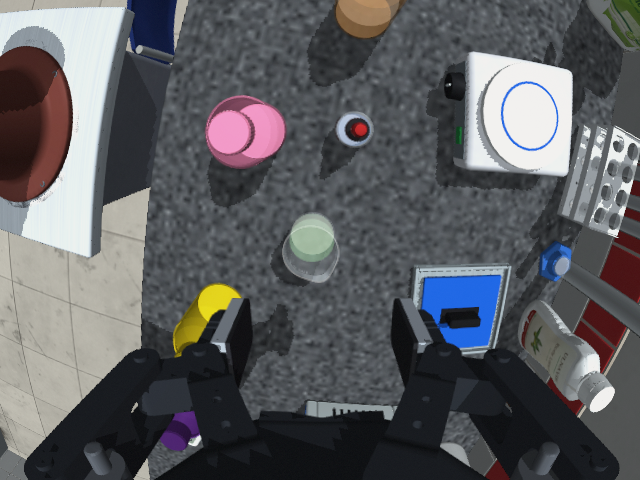

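The picture shows the dropper at (353,129), stirrer (525,115), beaker (312,247), and the plate flat in the tray (462,310).

```bash
python3 - <<'E'
from h import *
go(.4402,.0608,.13,13.5)
z=np.load('pics/w9.npz');a,d=z['a'],z['d'];M=model('wrist')
W=cloud('wrist',d,M);X,Y,Z=W[...,0],W[...,1],W[...,2];H,S,V=cv2.split(cv2.cvtColor(a,cv2.COLOR_RGB2HSV))
mec=lambda m:(m.sum(),cv2.minEnclosingCircle((W[m][:,:2]*1000).astype(np.float32)))
rm=(np.hypot(X-.6025,Y-.123)<.09)
rectW(W[rm&(Z>.04)&(Z<.066)],'stirrer')
print('plate',mec(rm&(Z>.0595)&(Z<.0645)))
print('ring',mec(rm&(H>100)&(H<130)&(S>60)&(Z>.055)))
b=np.hypot(X-.427,Y+.061)<.045
for z0 in np.arange(.01,.075,.01):
    m=b&(Z>z0)&(Z<z0+.01)
    if m.sum()>10: print('bk',z0.round(2),mec(m))
m=b&(Z>.062)&(Z<.075); Q=W[m]; ang=np.degrees(np.arctan2(Q[:,1]+.062,Q[:,0]-.427)); r=np.hypot(Q[:,0]-.427,Q[:,1]+.062)*1000
for k in range(-180,180,30):
    s=(ang>=k)&(ang<k+30); print(k,s.sum(),r[s].max().round(1) if s.any() else '')
E
```

```text
t 22.4 at [ 0.428  -0.0208  0.253 ] jaw 13.4 q6 -0.46 F [ 0.9 -0.3 -0.1] w 0.701
   d [ 7.66  3.07 12.3 ] len 14.8  roll -0.003 (or 3.139)  if rolled first: dx 7.65 dy 3.09
stirrer c [0.596  0.1234] sides 119.9 146.7 yaw 13.42
plate (np.int64(7414), ((604.0232543945312, 125.31182861328125), 54.3907585144043))
ring (np.int64(450), ((604.2640380859375, 125.93157196044922), 35.42765808105469))
bk 0.01 (np.int64(90), ((425.13616943359375, -50.400291442871094), 23.2408390045166))
bk 0.02 (np.int64(1344), ((426.7703857421875, -58.407840728759766), 25.282268524169922))
bk 0.03 (np.int64(277), ((426.6855163574219, -58.835121154785156), 25.563621520996094))
bk 0.04 (np.int64(300), ((426.8159484863281, -59.23029327392578), 26.016033172607422))
bk 0.05 (np.int64(315), ((426.5534362792969, -59.22799301147461), 26.07988166809082))
bk 0.06 (np.int64(677), ((428.6138916015625, -60.30024337768555), 29.352815628051758))
-180 56 26.7
-150 63 25.1
-120 51 23.8
-90 74 27.3
-60 88 29.2
-30 56 27.1
0 40 27.0
30 37 29.1
60 36 30.2
90 30 30.2
120 32 29.8
150 46 28.6
```

>>> send_rows(
  increments=[
    {"dx":2.5,"dy":1,"dz":1,"roll":0,"grip":0.7},
    {"dx":2.5,"dy":1,"dz":2,"roll":0,"grip":0.7},
    {"dx":2.5,"dy":1,"dz":2,"roll":0,"grip":0.7},
    {"dx":0,"dy":0,"dz":3,"roll":0,"grip":0.7},
    {"dx":0,"dy":0,"dz":3,"roll":0,"grip":0.7},
    {"dx":0,"dy":0,"dz":0,"roll":0,"grip":0.7},
    {"dx":0,"dy":0,"dz":0,"roll":0,"grip":0.7},
  ],
)

```text
time_s: 23.1
position: [0.4396, 0.0591, 0.1434]
eef_rot: [-0.0, 0.62, 0.785, -0.0]
wrist_force: [-0.0, 0.7, 0.4]
width: 0.7
```

```bash
python3 - <<'E'
from h import *
go(.4402,.0608,.030,13.5)
E
```

```text
t 23.1 at [0.4396 0.0591 0.1434] jaw 13.4 q6 -0.27 F [-0.   0.7  0.4] w 0.7
   d [ 0.15  0.11 11.34] len 11.3  roll -0.001 (or 3.140)  if rolled first: dx 0.15 dy 0.10
```

>>> send_rows(
  grip_force=40,
  increments=[
    {"dx":0.15,"dy":0.11,"dz":2.5,"roll":0,"grip":0.7},
    {"dx":0,"dy":0,"dz":3,"roll":0,"grip":0.7},
    {"dx":0,"dy":0,"dz":3,"roll":0,"grip":0.7},
    {"dx":0,"dy":0,"dz":1.8,"roll":0,"grip":0.7},
    {"dx":0,"dy":0,"dz":0.8,"roll":0,"grip":0.7},
    {"dx":0,"dy":0,"dz":0,"roll":0,"grip":0.7},
    {"dx":0,"dy":0,"dz":0,"roll":0,"grip":0.7},
  ],
)

```text
time_s: 23.8
position: [0.4422, 0.0607, 0.0343]
eef_rot: [0.001, 0.619, 0.785, 0.001]
wrist_force: [0.0, 0.2, 0.5]
width: 0.701
```

```bash
python3 - <<'E'
from h import *
go(.4402,.0608,.030,13.5)
E
```

```text
t 23.8 at [0.4422 0.0607 0.0343] jaw 13.5 q6 -0.27 F [0.  0.2 0.5] w 0.701
   d [ 0.05 -0.2   0.43] len 0.5  roll -0.000 (or 3.141)  if rolled first: dx 0.05 dy -0.19
```

>>> send_rows(
  increments=[
    {"dx":0,"dy":0,"dz":0,"roll":0,"grip":0.2},
    {"dx":0,"dy":0,"dz":0,"roll":0,"grip":0.2},
    {"dx":0,"dy":0,"dz":0,"roll":0,"grip":0.2},
    {"dx":0,"dy":0,"dz":0,"roll":0,"grip":0.2},
    {"dx":0,"dy":0,"dz":0,"roll":0,"grip":0.2},
  ],
)

```text
time_s: 24.3
position: [0.4417, 0.0609, 0.034]
eef_rot: [0.001, 0.619, 0.785, 0.001]
wrist_force: [-1.9, 0.8, 6.1]
width: 0.385
```

>>> send_rows(
  increments=[
    {"dx":0,"dy":0,"dz":-0.5,"roll":0,"grip":0.2},
    {"dx":0,"dy":0,"dz":-1.5,"roll":0,"grip":0.2},
    {"dx":0,"dy":0,"dz":-3,"roll":0,"grip":0.2},
    {"dx":0,"dy":0,"dz":-3.5,"roll":0,"grip":0.2},
    {"dx":0,"dy":0,"dz":-3.5,"roll":0,"grip":0.2},
    {"dx":0,"dy":0,"dz":-3,"roll":0,"grip":0.2},
    {"dx":0.6,"dy":0.4,"dz":-1,"roll":0,"grip":0.2},
    {"dx":1.2,"dy":0.8,"dz":0,"roll":0,"grip":0.2},
  ],
)

```text
time_s: 25.1
position: [0.4492, 0.0813, 0.1944]
eef_rot: [0.002, 0.62, 0.785, 0.001]
wrist_force: [0.9, 0.2, -0.7]
width: 0.383
```

>>> send_rows(
  increments=[
    {"dx":2,"dy":1.4,"dz":0,"roll":0,"grip":0.2},
    {"dx":2.7,"dy":1.8,"dz":0,"roll":0,"grip":0.2},
    {"dx":2.7,"dy":1.8,"dz":0,"roll":0,"grip":0.2},
    {"dx":2.7,"dy":1.8,"dz":0,"roll":0,"grip":0.2},
    {"dx":2.7,"dy":1.8,"dz":0,"roll":0,"grip":0.2},
    {"dx":2,"dy":1.3,"dz":0,"roll":0,"grip":0.2},
    {"dx":1,"dy":0.7,"dz":0,"roll":0,"grip":0.2},
    {"dx":0,"dy":0,"dz":0,"roll":0,"grip":0.2},
  ],
)

```text
time_s: 25.9
position: [0.5137, 0.2606, 0.191]
eef_rot: [-0.001, 0.618, 0.786, -0.001]
wrist_force: [-0.1, -0.5, -0.3]
width: 0.384
```

```bash
python3 - <<'E'
from h import *
go(.538,.344,.19,13.3)
a,d,M=shot('wrist','w10')
W=cloud('wrist',d,M);X,Y,Z=W[...,0],W[...,1],W[...,2];H,S,V=cv2.split(cv2.cvtColor(a,cv2.COLOR_RGB2HSV))
mec=lambda m:(m.sum(),cv2.minEnclosingCircle((W[m][:,:2]*1000).astype(np.float32)) if m.any() else 0)
near=np.hypot(X-.532,Y-.374)<.09
c,y=rectW(W[near&(Z>.03)&(Z<.04)],'stand')
t=np.radians(y);print('hole from rect',c-.031*np.array([-np.sin(t),np.cos(t)]))
print('floor',mec(near&(Z>.002)&(Z<.012)&(np.hypot(X-.538,Y-.344)<.03)&(H>45)&(H<80)&(S>90)))
h=np.hypot(X-.538,Y-.344)<.035; tp=h&(Z>.034)&(Z<.039)
E
```

```text
t 25.9 at [0.5137 0.2606 0.191 ] jaw 13.6 q6 0.1 F [-0.1 -0.5 -0.3] w 0.384
   d [7.53 4.33 0.09] len 8.7  roll 0.006 (or -3.136)  if rolled first: dx 7.56 dy 4.29
stand c [0.531 0.377] sides 128.4 66.9 yaw 13.18
hole from rect [0.5381146  0.34681568]
floor (np.int64(2506), ((538.4837036132812, 346.98883056640625), 25.175127029418945))
```

View pics/w10.png

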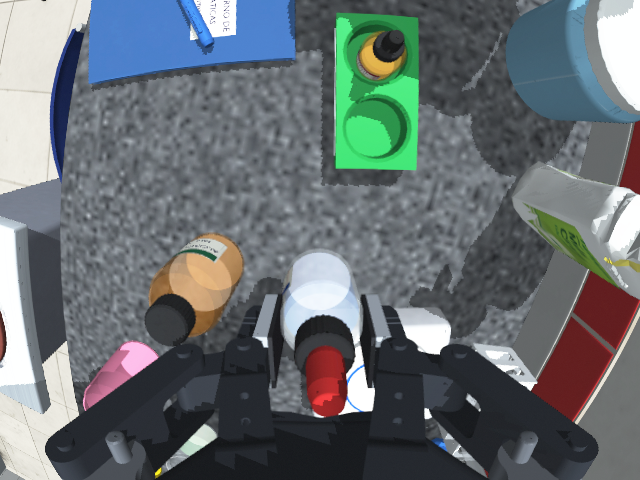

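The dropper is held upright in view (325,340), with the empty hole ahead at (375,127).

>>> send_rows(
  increments=[
    {"dx":0.9,"dy":0.5,"dz":0,"roll":0,"grip":0.2},
    {"dx":2,"dy":1.1,"dz":0,"roll":0,"grip":0.2},
    {"dx":2.2,"dy":1.3,"dz":0,"roll":0,"grip":0.2},
    {"dx":1.8,"dy":1,"dz":0,"roll":0,"grip":0.2},
    {"dx":0.9,"dy":0.5,"dz":0,"roll":0,"grip":0.2},
    {"dx":0,"dy":0,"dz":2,"roll":0,"grip":0.2},
    {"dx":0,"dy":0,"dz":2,"roll":0,"grip":0.2},
    {"dx":0,"dy":0,"dz":0,"roll":0,"grip":0.2},
  ],
)

```text
time_s: 26.75
position: [0.5366, 0.3441, 0.1485]
eef_rot: [-0.001, 0.619, 0.785, -0.003]
wrist_force: [0.1, -1.2, -1.2]
width: 0.383
```

```bash
python3 - <<'E'
from h import *
go(.5383,.3469,.041,13.3)
E
```

```text
t 26.75 at [0.5366 0.3441 0.1485] jaw 13.5 q6 0.22 F [ 0.1 -1.2 -1.2] w 0.383
   d [ 0.25  0.31 10.75] len 10.8  roll 0.003 (or -3.138)  if rolled first: dx 0.23 dy 0.23
```

>>> send_rows(
  increments=[
    {"dx":0.2,"dy":0.2,"dz":1.5,"roll":0,"grip":0.2},
    {"dx":0,"dy":0,"dz":2,"roll":0,"grip":0.2},
    {"dx":0,"dy":0,"dz":2,"roll":0,"grip":0.2},
    {"dx":0,"dy":0,"dz":2,"roll":0,"grip":0.2},
    {"dx":0,"dy":0,"dz":1.5,"roll":0,"grip":0.2},
    {"dx":0,"dy":0,"dz":0.8,"roll":0,"grip":0.2},
    {"dx":0,"dy":0,"dz":0,"roll":0,"grip":0.2},
    {"dx":0,"dy":0,"dz":0,"roll":0,"grip":0.2},
  ],
)

```text
time_s: 27.55
position: [0.5407, 0.3484, 0.0552]
eef_rot: [0.0, 0.619, 0.785, 0.001]
wrist_force: [0.2, 0.1, -0.4]
width: 0.384
```

```bash
python3 - <<'E'
from h import *
go(.5383,.3469,.040,13.3)
E
```

```text
t 27.55 at [0.5407 0.3484 0.0552] jaw 13.5 q6 0.22 F [ 0.2  0.1 -0.4] w 0.384
   d [-0.09 -0.27  1.52] len 1.5  roll 0.004 (or -3.138)  if rolled first: dx -0.09 dy -0.27
```

>>> send_rows(
  increments=[
    {"dx":0,"dy":-0.15,"dz":0.6,"roll":0,"grip":0.2},
    {"dx":0,"dy":0,"dz":0.4,"roll":0,"grip":0.2},
    {"dx":0,"dy":0,"dz":0.2,"roll":0,"grip":0.2},
    {"dx":0,"dy":0,"dz":0.1,"roll":0,"grip":0.2},
    {"dx":0,"dy":0,"dz":0,"roll":0,"grip":0.2},
  ],
)

```text
time_s: 28.05
position: [0.5386, 0.3477, 0.0411]
eef_rot: [-0.0, 0.619, 0.785, -0.0]
wrist_force: [0.2, 0.4, -0.1]
width: 0.386
```

>>> send_rows(
  increments=[
    {"dx":0,"dy":0,"dz":0.1,"roll":0,"grip":0.2},
    {"dx":0,"dy":0,"dz":0.1,"roll":0,"grip":0.2},
    {"dx":0,"dy":0,"dz":0,"roll":0,"grip":0.2},
  ],
)

```text
time_s: 28.35
position: [0.539, 0.3481, 0.0402]
eef_rot: [0.0, 0.619, 0.785, 0.0]
wrist_force: [-1.1, -0.3, 3.7]
width: 0.387
```

>>> send_rows(
  increments=[
    {"dx":0,"dy":0,"dz":-0.1,"roll":0,"grip":0.65},
    {"dx":0,"dy":0,"dz":0,"roll":0,"grip":0.65},
    {"dx":0,"dy":0,"dz":0,"roll":0,"grip":0.65},
    {"dx":0,"dy":0,"dz":0,"roll":0,"grip":0.65},
    {"dx":0,"dy":0,"dz":-2,"roll":0,"grip":0.65},
    {"dx":0,"dy":0,"dz":-4,"roll":0,"grip":0.65},
    {"dx":0,"dy":0,"dz":-5,"roll":0,"grip":0.65},
    {"dx":0,"dy":0,"dz":-5,"roll":0,"grip":0.65},
  ],
)

```text
time_s: 29.15
position: [0.5381, 0.3474, 0.2011]
eef_rot: [-0.0, 0.619, 0.785, -0.001]
wrist_force: [1.8, 0.8, -0.0]
width: 0.653
```

```bash
python3 - <<'E'
from h import *
go(.41,-.15,.23,13.3)
a,d,M=shot('wrist','w11')
W=cloud('wrist',d,M);X,Y,Z=W[...,0],W[...,1],W[...,2];H,S,V=cv2.split(cv2.cvtColor(a,cv2.COLOR_RGB2HSV))
m=((H<8)|(H>172))&(S>130)&(V>60)&(np.hypot(X-.538,Y-.347)<.05)
print('bulb',m.sum(),cv2.minEnclosingCircle((W[m][:,:2]*1000).astype(np.float32)) if m.any() else '',np.nanmax(Z[m]) if m.any() else '')
E
```

```text
t 29.15 at [0.5381 0.3474 0.2011] jaw 13.5 q6 0.22 F [ 1.8  0.8 -0. ] w 0.653
   d [-45.37 -24.08  -2.83] len 51.4  roll 0.004 (or -3.138)  if rolled first: dx -45.46 dy -23.90
bulb 332 ((554.982421875, 346.7783508300781), 23.32703971862793) 0.2972517609261805
```

>>> send_rows(
  increments=[
    {"dx":-4.1,"dy":-2.2,"dz":-0.4,"roll":0,"grip":0.8},
    {"dx":-4.1,"dy":-2.2,"dz":-0.4,"roll":0,"grip":0.8},
    {"dx":-4.1,"dy":-2.2,"dz":-0.4,"roll":0,"grip":0.8},
    {"dx":-4.1,"dy":-2.2,"dz":-0.4,"roll":0,"grip":0.8},
    {"dx":-4.1,"dy":-2.2,"dz":-0.4,"roll":0,"grip":0.8},
    {"dx":-4.1,"dy":-2.2,"dz":-0.4,"roll":0,"grip":0.8},
    {"dx":-4.1,"dy":-2.2,"dz":-0.4,"roll":0,"grip":0.8},
    {"dx":-4.1,"dy":-2.2,"dz":-0.2,"roll":0,"grip":0.8},
  ],
)

```text
time_s: 30.0
position: [0.4436, -0.0138, 0.2306]
eef_rot: [0.001, 0.619, 0.786, 0.0]
wrist_force: [0.7, -1.2, 0.5]
width: 0.798
```

>>> send_rows(
  increments=[
    {"dx":-4.1,"dy":-2.2,"dz":0,"roll":0,"grip":0.8},
    {"dx":-4.1,"dy":-2.2,"dz":0,"roll":0,"grip":0.8},
    {"dx":-4.1,"dy":-2.2,"dz":0,"roll":0,"grip":0.8},
    {"dx":0,"dy":0,"dz":0,"roll":0,"grip":0.8},
  ],
)

```text
time_s: 30.4
position: [0.4074, -0.1517, 0.2302]
eef_rot: [0.001, 0.622, 0.783, -0.001]
wrist_force: [0.2, 0.7, -0.2]
width: 0.798
```

```bash
python3 - <<'E'
from h import *
go(.4267,-.0592,.1,13.3)
a,d,M=shot('wrist','w12')
W=cloud('wrist',d,M);X,Y,Z=W[...,0],W[...,1],W[...,2]
b=np.hypot(X-.427,Y+.060)<.045
mec=lambda m:(m.sum(),cv2.minEnclosingCircle((W[m][:,:2]*1000).astype(np.float32)))
for z0 in np.arange(.01,.075,.01):
    m=b&(Z>z0)&(Z<z0+.01)
    if m.sum()>10: print('bk',z0.round(2),mec(m))
u,v=proj('wrist',(.4267,-.0592,.05),M).astype(int);print(u,v)
c=a[max(v-75,0):v+75,max(u-100,0):u+100];cv2.imwrite('pics/c12.png',cv2.resize(c,None,fx=3.5,fy=3.5,interpolation=cv2.INTER_CUBIC)[:,:,::-1])
for p in ((.4267+.03,-.0592,.068),(.4267,-.0592+.03,.068),(.4267,-.0592-.03,.068)): print(((proj('wrist',p,M)-[max(u-100,0),max(v-75,0)])*3.5).round())
E
```

```text
t 30.4 at [ 0.4074 -0.1517  0.2302] jaw 13.1 q6 -0.75 F [ 0.2  0.7 -0.2] w 0.798
   d [ 8.59  3.98 13.01] len 16.1  roll -0.004 (or 3.137)  if rolled first: dx 8.55 dy 4.01
bk 0.01 (np.int64(20), ((425.3616638183594, -60.18807601928711), 23.876220703125))
bk 0.02 (np.int64(1989), ((426.435546875, -59.25823974609375), 24.516164779663086))
bk 0.03 (np.int64(153), ((426.79327392578125, -59.361778259277344), 24.411828994750977))
bk 0.04 (np.int64(172), ((426.9248352050781, -59.600502014160156), 24.715147018432617))
bk 0.05 (np.int64(173), ((427.3499755859375, -59.35350799560547), 24.798189163208008))
bk 0.06 (np.int64(895), ((428.75836181640625, -60.25321578979492), 29.224699020385742))
367 118
[484. 296.]
[391. 141.]
[331. 386.]
```

View pics/c12.png

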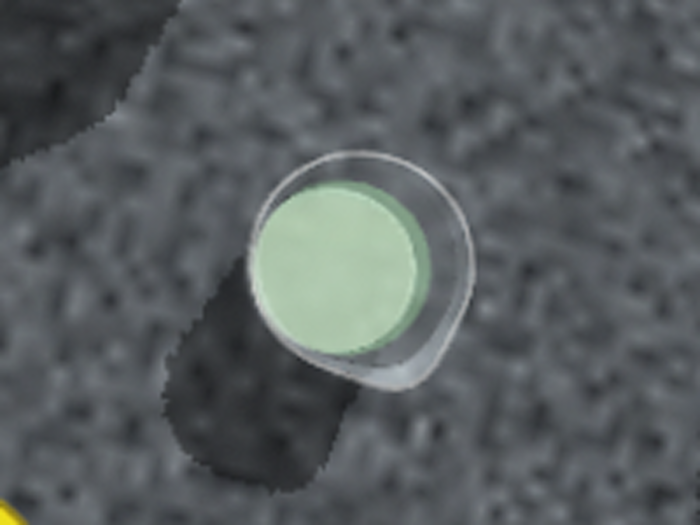

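The crop shows the beaker with its rim centred at (361,263) and the spout at (405,388), i.e. about -57° in the world frame. I'll grip with the jaws at 33°.

>>> send_rows(
  increments=[
    {"dx":0,"dy":0,"dz":0,"roll":-0.12,"grip":1},
    {"dx":0,"dy":0,"dz":0,"roll":-0.12,"grip":1},
    {"dx":0,"dy":0,"dz":0,"roll":-0.11,"grip":1},
    {"dx":0,"dy":0,"dz":0,"roll":0,"grip":1},
  ],
)

```text
time_s: 30.85
position: [0.4092, -0.1461, 0.2301]
eef_rot: [-0.0, 0.472, 0.882, 0.0]
wrist_force: [-0.4, -0.7, 0.9]
width: 1.003
```

```bash
python3 - <<'E'
from h import *
go(.4267,-.0593,.11,33.3)
E
```

```text
t 30.85 at [ 0.4092 -0.1461  0.2301] jaw 33.7 q6 -1.1 F [-0.4 -0.7  0.9] w 1.003
   d [ 6.25  6.27 12.01] len 14.9  roll 0.006 (or -3.135)  if rolled first: dx 6.29 dy 6.23
```

>>> send_rows(
  increments=[
    {"dx":2.1,"dy":2.1,"dz":1,"roll":0,"grip":1},
    {"dx":2.1,"dy":2.1,"dz":2,"roll":0,"grip":1},
    {"dx":2.05,"dy":2.05,"dz":2,"roll":0,"grip":1},
    {"dx":0,"dy":0,"dz":3,"roll":0,"grip":1},
    {"dx":0,"dy":0,"dz":3,"roll":0,"grip":1},
    {"dx":0,"dy":0,"dz":1,"roll":0,"grip":1},
    {"dx":0,"dy":0,"dz":0,"roll":0,"grip":1},
    {"dx":0,"dy":0,"dz":0,"roll":0,"grip":1},
  ],
)

```text
time_s: 31.65
position: [0.4271, -0.0607, 0.1116]
eef_rot: [0.001, 0.473, 0.881, 0.0]
wrist_force: [-0.6, -0.0, 1.0]
width: 1.002
```

```bash
python3 - <<'E'
from h import *
for i in range(3): go(.4267,-.0593,.016,33.3)
E
```

```text
t 31.65 at [ 0.4271 -0.0607  0.1116] jaw 33.5 q6 -0.9 F [-0.6 -0.   1. ] w 1.002
   d [0.16 0.03 9.55] len 9.6  roll 0.004 (or -3.137)  if rolled first: dx 0.14 dy 0.04
t 31.65 at [ 0.4271 -0.0607  0.1116] jaw 33.5 q6 -0.9 F [-0.6 -0.   1. ] w 1.002
   d [0.16 0.03 9.55] len 9.6  roll 0.004 (or -3.137)  if rolled first: dx 0.14 dy 0.04
t 31.65 at [ 0.4271 -0.0607  0.1116] jaw 33.5 q6 -0.9 F [-0.6 -0.   1. ] w 1.002
   d [0.16 0.03 9.55] len 9.6  roll 0.004 (or -3.137)  if rolled first: dx 0.14 dy 0.04
```

>>> send_rows(
  grip_force=20,
  increments=[
    {"dx":0.1,"dy":0,"dz":2,"roll":0,"grip":1},
    {"dx":0,"dy":0,"dz":2.5,"roll":0,"grip":1},
    {"dx":0,"dy":0,"dz":2.5,"roll":0,"grip":1},
    {"dx":0,"dy":0,"dz":1.6,"roll":0,"grip":1},
    {"dx":0,"dy":0,"dz":0.7,"roll":0,"grip":1},
    {"dx":0,"dy":0,"dz":0,"roll":0,"grip":1},
    {"dx":0,"dy":0,"dz":0,"roll":0,"grip":0.7},
    {"dx":0,"dy":0,"dz":0,"roll":0,"grip":0.65},
  ],
)

```text
time_s: 32.45
position: [0.4271, -0.0603, 0.0189]
eef_rot: [0.001, 0.473, 0.881, 0.0]
wrist_force: [-0.2, 0.1, -0.4]
width: 0.692
```

>>> send_rows(
  increments=[
    {"dx":0,"dy":0,"dz":0,"roll":0,"grip":0.5},
    {"dx":0,"dy":0,"dz":0,"roll":0,"grip":0.4},
    {"dx":0,"dy":0,"dz":0,"roll":0,"grip":0.4},
    {"dx":0,"dy":0,"dz":0,"roll":0,"grip":0.4},
  ],
)

```text
time_s: 32.85
position: [0.427, -0.0602, 0.0188]
eef_rot: [0.001, 0.473, 0.881, 0.0]
wrist_force: [-1.7, -0.7, 6.1]
width: 0.581
```

>>> send_rows(
  increments=[
    {"dx":0,"dy":0,"dz":-0.5,"roll":0,"grip":0.4},
    {"dx":0,"dy":0,"dz":-1,"roll":0,"grip":0.4},
    {"dx":0,"dy":0,"dz":-2,"roll":0,"grip":0.4},
    {"dx":0,"dy":0,"dz":-2.5,"roll":0,"grip":0.4},
    {"dx":0,"dy":0,"dz":-2.5,"roll":0,"grip":0.4},
    {"dx":0,"dy":0,"dz":-1.5,"roll":0,"grip":0.4},
    {"dx":0,"dy":0,"dz":-0.5,"roll":0,"grip":0.4},
    {"dx":0,"dy":0,"dz":0,"roll":0,"grip":0.4},
  ],
)

```text
time_s: 33.65
position: [0.4262, -0.0599, 0.1232]
eef_rot: [0.001, 0.473, 0.881, 0.0]
wrist_force: [-0.3, 0.1, -0.8]
width: 0.578
```

>>> send_rows(
  increments=[
    {"dx":0.3,"dy":1.4,"dz":0,"roll":0,"grip":0.4},
    {"dx":0.7,"dy":3,"dz":0,"roll":0,"grip":0.4},
    {"dx":0.9,"dy":4,"dz":0,"roll":0,"grip":0.4},
    {"dx":0.9,"dy":4,"dz":0,"roll":0,"grip":0.4},
    {"dx":0.9,"dy":4,"dz":0,"roll":0,"grip":0.4},
    {"dx":0.9,"dy":4,"dz":0,"roll":0,"grip":0.4},
    {"dx":0.7,"dy":3,"dz":0,"roll":0,"grip":0.4},
    {"dx":0.3,"dy":1.6,"dz":0,"roll":0,"grip":0.4},
  ],
)

```text
time_s: 34.45
position: [0.6037, 0.1281, 0.12]
eef_rot: [-0.001, 0.472, 0.882, -0.0]
wrist_force: [-0.9, -1.0, 0.4]
width: 0.579
```

>>> send_rows(
  increments=[
    {"dx":0,"dy":0,"dz":1,"roll":0,"grip":0.4},
    {"dx":0,"dy":0,"dz":1,"roll":0,"grip":0.4},
    {"dx":0,"dy":0,"dz":0,"roll":0,"grip":0.4},
    {"dx":0,"dy":0,"dz":0,"roll":0,"grip":0.4},
  ],
)

```text
time_s: 34.85
position: [0.6017, 0.1244, 0.1008]
eef_rot: [-0.001, 0.473, 0.881, -0.001]
wrist_force: [-1.0, -0.2, 0.5]
width: 0.579
```

```bash
python3 - <<'E'
from h import *
go(.6042,.1258,.081,33.3)
a,d,M=shot('wrist','w13')
W=cloud('wrist',d,M);X,Y,Z=W[...,0],W[...,1],W[...,2]
H,S,V=cv2.split(cv2.cvtColor(a,cv2.COLOR_RGB2HSV))
gr=(H>35)&(H<75)&(S>30)&(S<110)&(np.hypot(X-.6042,Y-.1258)<.05)&(Z>.08)
if gr.sum()>20: print('contents',gr.sum(),cv2.minEnclosingCircle((W[gr][:,:2]*1000).astype(np.float32)),np.nanmedian(Z[gr]).round(4))
rg=(H>100)&(H<130)&(S>60)&(np.hypot(X-.604,Y-.126)<.05)&(Z>.05)&(Z<.07); print('ring',rg.sum(),cv2.minEnclosingCircle((W[rg][:,:2]*1000).astype(np.float32)) if rg.sum()>5 else '')
cv2.imwrite('pics/c13.png',a[120:480,100:540,::-1])
E
```

```text
t 34.85 at [0.6017 0.1244 0.1008] jaw 33.5 q6 -0.5 F [-1.  -0.2  0.5] w 0.579
   d [-0.02  0.29  1.98] len 2.0  roll 0.004 (or -3.138)  if rolled first: dx -0.02 dy 0.28
contents 2954 ((599.82666015625, 126.21100616455078), 25.221914291381836) 0.1096
ring 1144 ((603.4927368164062, 126.75460815429688), 35.1676025390625)
```

View pics/c13.png

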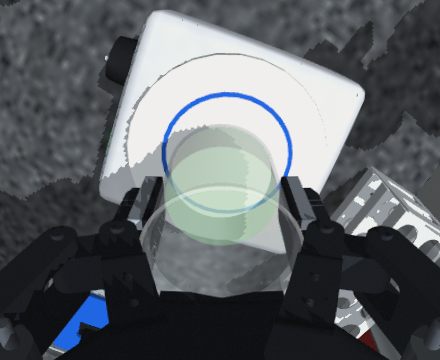

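The beaker's contents are at (215,195) and sit slightly low-left of the ring's centre at (227,152), partly from perspective. I'll correct by 3 mm along the jaws and lower.

>>> send_rows(
  increments=[
    {"dx":-0.1,"dy":0.3,"dz":0,"roll":0,"grip":0.4},
    {"dx":0,"dy":0,"dz":0.8,"roll":0,"grip":0.4},
    {"dx":0,"dy":0,"dz":0.6,"roll":0,"grip":0.4},
    {"dx":0,"dy":0,"dz":0.3,"roll":0,"grip":0.4},
    {"dx":0,"dy":0,"dz":0,"roll":0,"grip":0.4},
    {"dx":0,"dy":0,"dz":0,"roll":0,"grip":0.4},
  ],
)

```text
time_s: 35.5
position: [0.6061, 0.1259, 0.0851]
eef_rot: [-0.0, 0.473, 0.881, -0.0]
wrist_force: [-0.0, -0.7, -0.3]
width: 0.576
```

```bash
python3 - <<'E'
from h import *
go(.6042,.1262,.081,33.3)
a,d,M=shot('wrist','w14')
W=cloud('wrist',d,M);X,Y,Z=W[...,0],W[...,1],W[...,2]
H,S,V=cv2.split(cv2.cvtColor(a,cv2.COLOR_RGB2HSV))
gr=(H>35)&(H<75)&(S>30)&(S<110)&(np.hypot(X-.6042,Y-.1258)<.05)&(Z>.064)
print('contents',gr.sum(),cv2.minEnclosingCircle((W[gr][:,:2]*1000).astype(np.float32)),np.nanmedian(Z[gr]).round(4))
rg=(H>100)&(H<130)&(S>60)&(np.hypot(X-.604,Y-.126)<.05)&(Z>.05)&(Z<.07); print('ring',rg.sum(),cv2.minEnclosingCircle((W[rg][:,:2]*1000).astype(np.float32)) if rg.sum()>5 else '')
E
```

```text
t 35.5 at [0.6061 0.1259 0.0851] jaw 33.6 q6 -0.5 F [-0.  -0.7 -0.3] w 0.576
   d [ 0.13 -0.14  0.41] len 0.5  roll 0.005 (or -3.137)  if rolled first: dx 0.13 dy -0.14
contents 2522 ((604.4608764648438, 127.77898406982422), 25.472415924072266) 0.0939
ring 1249 ((603.5982055664062, 126.33562469482422), 35.06666946411133)
```

>>> send_rows(
  increments=[
    {"dx":-0.05,"dy":-0.1,"dz":0.1,"roll":0,"grip":0.4},
    {"dx":0,"dy":0,"dz":0.1,"roll":0,"grip":0.4},
    {"dx":0,"dy":0,"dz":0.1,"roll":0,"grip":0.4},
    {"dx":0,"dy":0,"dz":0,"roll":0,"grip":0.4},
    {"dx":0,"dy":0,"dz":0,"roll":0,"grip":0.4},
  ],
)

```text
time_s: 36.05
position: [0.6056, 0.1249, 0.0823]
eef_rot: [-0.0, 0.473, 0.881, -0.0]
wrist_force: [0.4, -0.3, -0.2]
width: 0.578
```

>>> send_rows(
  increments=[
    {"dx":0,"dy":0,"dz":0.1,"roll":0,"grip":0.4},
    {"dx":0,"dy":0,"dz":0,"roll":0,"grip":0.4},
    {"dx":0,"dy":0,"dz":0,"roll":0,"grip":0.4},
  ],
)

```text
time_s: 36.35
position: [0.6056, 0.1249, 0.0813]
eef_rot: [-0.0, 0.473, 0.881, -0.0]
wrist_force: [0.0, -0.0, -0.7]
width: 0.579
```

>>> send_rows(
  increments=[
    {"dx":0,"dy":0,"dz":0.1,"roll":0,"grip":0.4},
    {"dx":0,"dy":0,"dz":0,"roll":0,"grip":0.4},
    {"dx":0,"dy":0,"dz":0,"roll":0,"grip":0.4},
  ],
)

```text
time_s: 36.65
position: [0.6058, 0.125, 0.0809]
eef_rot: [0.0, 0.473, 0.881, 0.0]
wrist_force: [-0.8, 0.0, 4.1]
width: 0.574
```

Contact. Open fully and rise.

>>> send_rows(
  increments=[
    {"dx":0,"dy":0,"dz":-0.05,"roll":0,"grip":0.65},
    {"dx":0,"dy":0,"dz":0,"roll":0,"grip":0.8},
    {"dx":0,"dy":0,"dz":0,"roll":0,"grip":1},
    {"dx":0,"dy":0,"dz":0,"roll":0,"grip":1},
    {"dx":0,"dy":0,"dz":-2,"roll":0,"grip":1},
    {"dx":0,"dy":0,"dz":-4,"roll":0,"grip":1},
    {"dx":0,"dy":0,"dz":-5,"roll":0,"grip":1},
    {"dx":0,"dy":0,"dz":-5,"roll":0,"grip":1},
  ],
)

```text
time_s: 37.45
position: [0.6049, 0.1249, 0.2416]
eef_rot: [-0.001, 0.473, 0.881, -0.0]
wrist_force: [1.6, -0.2, -0.1]
width: 0.997
```

>>> send_rows(
  increments=[
    {"dx":-1,"dy":-4,"dz":-0.5,"roll":0,"grip":1},
    {"dx":-1,"dy":-4,"dz":-0.5,"roll":0,"grip":1},
    {"dx":-1,"dy":-4,"dz":0,"roll":0,"grip":1},
    {"dx":-1,"dy":-4,"dz":0,"roll":0,"grip":1},
    {"dx":0,"dy":0,"dz":0,"roll":0,"grip":1},
    {"dx":0,"dy":0,"dz":0,"roll":0,"grip":1},
  ],
)

```text
time_s: 38.05
position: [0.4942, 0.0027, 0.251]
eef_rot: [0.0, 0.473, 0.881, 0.0]
wrist_force: [0.4, 0.2, 0.8]
width: 0.999
```

```bash
python3 - <<'E'
from h import *
go(.5,0,.25)
a,d,M=shot('wrist','w15')
W=cloud('wrist',d,M);X,Y,Z=W[...,0],W[...,1],W[...,2]
H,S,V=cv2.split(cv2.cvtColor(a,cv2.COLOR_RGB2HSV))
mec=lambda m:(m.sum(),cv2.minEnclosingCircle((W[m][:,:2]*1000).astype(np.float32))if m.sum()>5 else'')
n=np.hypot(X-.604,Y-.126)<.05
print('contents',mec((H>35)&(H<75)&(S>30)&(S<110)&n&(Z>.07)));print('ring',mec((H>100)&(H<130)&(S>60)&n&(Z>.05)&(Z<.07)))
m=((H<8)|(H>172))&(S>130)&(V>60)&(np.hypot(X-.538,Y-.347)<.05)&(Z<.13)
print('bulb',mec(m),np.nanmax(Z[m]) if m.any() else '')
b,_,_=shot('scene','s15');t,_,_=shot('top','t15')
f=np.zeros((600,800,3),np.uint8)
f[:300,:400]=cv2.resize(a,(400,300));f[:300,400:]=cv2.resize(t,(400,300))
f[300:,:]=cv2.resize(b[90:369,120:],(800,429))[:300]
cv2.imwrite('pics/f15.png',f[:,:,::-1])
E
```

```text
t 38.05 at [0.4942 0.0027 0.251 ] jaw 33.5 q6 -0.73 F [0.4 0.2 0.8] w 0.999
   d [-0.55  0.33  0.1 ] len 0.6
contents (np.int64(289), ((603.8310546875, 124.38400268554688), 24.985567092895508))
ring (np.int64(380), ((603.6743774414062, 126.10026550292969), 35.11271667480469))
bulb (np.int64(0), '')
```

View pics/f15.png

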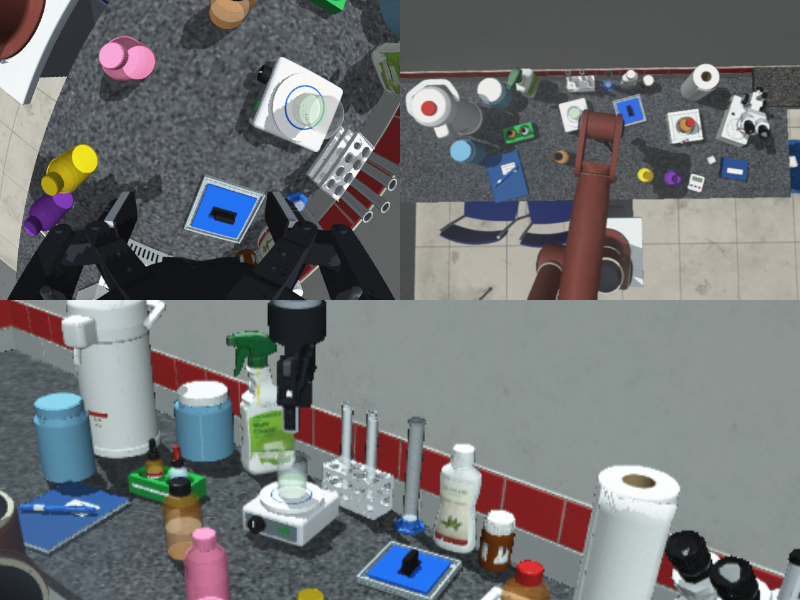

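The final picture shows everything in place: the beaker in the ring (wrist panel (305,108)), the plate in the tray (222,212), the red bulb upright in the stand beside the amber one (scene panel (178,465)), and the red cap in the block (530,575). One last numeric check from the top view, then I'll hand in.

```bash
python3 - <<'E'
from h import *
z=np.load('pics/t15.npz');a,d=z['a'],z['d'];M=model('top');W=cloud('top',d,M);X,Y,Z=W[...,0],W[...,1],W[...,2]
H,S,V=cv2.split(cv2.cvtColor(a,cv2.COLOR_RGB2HSV));red=((H<8)|(H>172))&(S>120)&(V>60)
for n,x,y,r in(('peg',.478,-.334,.02),('bulb',.536,.347,.025),('cap',.547,-.348,.03)):
    m=red&(np.hypot(X-x,Y-y)<r); print(n,m.sum(),np.nanmedian(W[m],0).round(4) if m.any() else '')
pl=(H>100)&(H<125)&(S>150)&(np.hypot(X-.622,Y+.114)<.08)
rectW(W[pl&(Z<.03)],'plate');print(np.nanpercentile(Z[pl&(Z<.03)],[5,50,95]))
E
```

```text
peg 7 [ 0.4764 -0.3348  0.0869]
bulb 12 [0.5355 0.3448 0.1028]
cap 139 [ 0.547  -0.3473  0.1517]
plate c [ 0.6212 -0.1143] sides 96.4 97.5 yaw 14.55
[0.00874281 0.01412766 0.01941186]
```

```bash
python3 -c "
from station import job
print(job.sign_off())"
```

```text
the job is handed in; nothing more can be done
None
```

The job is done and handed in at about 38 s of the 125 s allowed. Sign-off reports no verdict, so what follows rests on my own checks.

**What I did:**
- I swung the tab aside to about 1.77 rad. That is past the 1.4 needed to clear the plate but short of the 1.9 stop.
- I moved the cover plate by its handle into the drip tray, then stood the red-capped bottle in the well. I held the bottle by its cap.
- I stood the red-bulb dropper in the empty hole of the stand and set the beaker in the stirrer's ring.

**Last checks:**

| Item | Result |
|---|---|
| Tab peg | Still aside when last seen |
| Cover plate | Flat: top at about z 14 mm, as expected. Yaw 14.5° against the tray's 13.9° |
| Reagent bottle | Cap top at z 152–153 mm, which matches standing on the well floor. No measurable tilt |
| Dropper | Bulb top at z 103 mm, so it is seated on the stand's floor |
| Beaker | Centred within about 2 mm of the ring |
| Gripper | Open and clear of everything |

**Checks that failed or disagreed:**
- **Camera offset:** the top camera reads about 2–4 mm lower in x than the wrist camera. I used the wrist values.
- **Bottle position:** the wrist camera put the bottle about 4–5 mm off the well's centre, inside its 8 mm of play. The top camera showed it near the centre.
- **Dropper from the wrist camera:** neither wrist check of the dropper after release was usable. One was spoiled by other red areas and the other did not have the dropper in view, so its result comes from the top and scene views.

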